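# Reverse the corrector magnets and shield the dial stage

## Robot

A 6-joint arm with a two-finger parallel gripper is mounted at the origin on the work surface. World frame = base frame: x ahead of the robot, y to its left, z up, the work surface at z = 0. Lengths are in m, angles in degrees, forces in N, time in s.
With the tool pointing down it reaches from about 0.3 to 0.775 m from the base axis. Payload 14.6 kg.
Tool frame: the origin (TCP) lies between the finger pads; the fingertips stand ahead of it and the grasp point (between the pads) lies 2 mm behind it (arm.nose_length is the x of the fingertips in the tool frame, in m); x points along the fingers, y is the direction in which the jaws open and shut, and the axes are right-handed (so a half turn about x gives the same grasp; the last joint's range is limited). The gripper opens to 85 mm and grips with 20 to 120 N. Pads are 22 mm wide; open, the fingers measure 114 mm over their backs; the gripper's body (76 mm by 85 mm) begins 54 mm behind the grasp point. The pads swing forward as they close: fully open they stand 13 mm farther back than shut.
Start: joints at [-81.165, 17.183, 87.147, -0, 75.671, -3.816], TCP at [0.12, -0.537, 0.248] pointing down, gripper open.
Joint ranges: [-173.82, 173.82], [-45.26, 126.66], [13.44, 144.39], [-59.66, 239.66], [0, 175.72], [-146.38, 146.38]. Speed limits (degrees/s): [127.2, 127.2, 147.25, 180, 180, 180].

## Interface

Orientations are given as [roll, pitch, yaw] about the fixed x, y, z axes, in that order (R = Rz(yaw) Ry(pitch) Rx(roll)).
In Python, from cell import arm gives the robot as it stands.
- The arm moves only by the tool arm_command, never from a script. Its argument "rows" is a list of rows, each a list of 2 entries, a list of its own where there are three numbers: the shift along the tool's x, y, z in mm, then the turn about the tool's x in degrees. A call has 1 to 5 rows; each row shifts and turns the commanded pose from where the row before left it, along the tool's axes as they then stand; what a row does not reach is not made up. A row lasts 1/12 s, in which the tool goes at most 41.7 mm and 7.16 degrees, less where a joint would pass 70% of its speed; a pose out of reach is approached as far as the arm can. A call is refused whole if a number of a shift passes 41.7 or a number of a turn 7.16, either way. A call with a gripper value outside its range is refused whole. "grip" is the finger opening in mm, from 0 to 85.4, set as the call begins (left out, the last holds). The fingers move at their own pace and stop on an object; "squeeze" is the grip in N (left out, the last holds). Time passes only in rows, so rows that do not move let the fingers close. It gives the time, the measured TCP pose, the force and the opening at its end, in the units of the state.
- arm.observe(): the state, without advancing time (a new reading comes with each control period).
- arm.grab_frame(name): name is "scene" or "top" or "wrist"; returns the picture (384x512x3 uint8, red, green, blue); there is no depth.
- arm.calibration(name): a dict with "mtx" (3x3 intrinsics, pixels), "dist" ([k1, k2, p1, p2, k3] as OpenCV has them; the pictures are not rectified), "rvec" (rotation vector, rad) and "tvec" (3), from world to camera coordinates, as OpenCV has them. Camera axes: x right, y down, z forward; pixel columns grow to the right and rows downward; lengths in m; the calibration is good to about 2 mm. A picture is of the moment at which its call begins: read the wrist's pose just before it. calibration takes no time and is no camera call; for the wrist camera it gives the pose at the moment of the call.
- arm.close_job(): hands the job in, once; it reports no verdict.
The state is a dict: "t": time; "joint_pos": joint angles; "qvel": joint speeds; "effort": joint torques, N m; "position": TCP position; "tcp_rot": TCP orientation; "contact_force": force on the tool from outside, world axes, zero at the start; "torque": the same for the moment, N m; "finger_gap": finger opening in m.
Only numpy, scipy, OpenCV 4.12 (cv2) and the standard library are available. Lean on these libraries where they do the work, as an engineer would, in place of code of your own. Each camera call takes 0.05 s, during which the arm holds its last target. There are 200 camera calls.

## Task

The corrector magnets are in the wrong way round: draw each magnet tray you find out of its sleeve, turn it end for end with the same side up, and slide it fully home into its own sleeve (same colour) so that the red end now sticks out. Only once all of them are reversed and home, slip the copper shielding collar over the dial stage's spindle so that it sits flat on the dial. Leave the other things on the bench where they are.

Things in the scene. Friction and masses are not known exactly. Their poses are not given: they have to be found in the camera images.
- sleeve_blue: blue box sleeve, fixed, top 60 mm above the bench, 62 mm wide foot. Origin on the bench under its open mouth; +x runs into it, z up. Inside 39.5 wide, 33 high, floor 22 mm above the bench, back wall 105 mm behind the mouth. Flared lips stand 8 mm out at sides and top (48 mm wide). A 26 mm wide tongue, level with the floor, reaches 52 mm out of the mouth and carries the sliding tray
- sleeve_blue_home (a point): where the centre of the blue tray lies when the tray is fully home against the back wall: 30 mm inside the mouth, 37 mm above the bench; axes as the sleeve
- tray_blue_mid (a point): centre of the blue-striped magnet tray: a solid box 150 long x 36 wide x 30 mm high, about 0.24 kg, a dark steel bar and two blue stripes on its top, one end red and the other white (end colours 31 mm long). x runs along the tray towards its red end, z out of its top. It starts in its sleeve with the white end sticking out about 45 to 55 mm; None when this tray is absent
- tray_blue_red_end (a point): middle of the red end face of the blue tray, 75 mm from its centre; None when absent
- sleeve_green: green box sleeve, fixed, top 60 mm above the bench, 62 mm wide foot. Origin on the bench under its open mouth; +x runs into it, z up. Inside 39.5 wide, 33 high, floor 22 mm above the bench, back wall 105 mm behind the mouth. Flared lips stand 8 mm out at sides and top (48 mm wide). A 26 mm wide tongue, level with the floor, reaches 52 mm out of the mouth and carries the sliding tray
- sleeve_green_home (a point): where the centre of the green tray lies when the tray is fully home against the back wall: 30 mm inside the mouth, 37 mm above the bench; axes as the sleeve
- tray_green_mid (a point): centre of the green-striped magnet tray: a solid box 150 long x 36 wide x 30 mm high, about 0.24 kg, a dark steel bar and two green stripes on its top, one end red and the other white (end colours 31 mm long). x runs along the tray towards its red end, z out of its top. It starts in its sleeve with the white end sticking out about 45 to 55 mm; None when this tray is absent
- tray_green_red_end (a point): middle of the red end face of the green tray, 75 mm from its centre; None when absent
- sleeve_yellow: yellow box sleeve, fixed, top 60 mm above the bench, 62 mm wide foot. Origin on the bench under its open mouth; +x runs into it, z up. Inside 39.5 wide, 33 high, floor 22 mm above the bench, back wall 105 mm behind the mouth. Flared lips stand 8 mm out at sides and top (48 mm wide). A 26 mm wide tongue, level with the floor, reaches 52 mm out of the mouth and carries the sliding tray
- sleeve_yellow_home (a point): where the centre of the yellow tray lies when the tray is fully home against the back wall: 30 mm inside the mouth, 37 mm above the bench; axes as the sleeve
- tray_yellow_mid (a point): centre of the yellow-striped magnet tray: a solid box 150 long x 36 wide x 30 mm high, about 0.24 kg, a dark steel bar and two yellow stripes on its top, one end red and the other white (end colours 31 mm long). x runs along the tray towards its red end, z out of its top. It starts in its sleeve with the white end sticking out about 45 to 55 mm; None when this tray is absent
- tray_yellow_red_end (a point): middle of the red end face of the yellow tray, 75 mm from its centre; None when absent
- collar_mid (a point): centre of the copper shielding collar, a plain upright tube 45 mm high, 54 mm outside and 34 mm inside diameter, about 0.2 kg, standing on the bench; z is its axis
- spindle_foot (a point): foot of the dial stage's upright steel spindle, at the middle of the white dial's flat top, 55 mm above the bench. The spindle is 26 mm in diameter and stands 60 mm above the dial with a tapered tip; the dial is 132 mm across and fixed
- compass: brass compass, 68 mm across with a lug, 20 mm high, bystander; origin at its underside
- bar_magnet: bare dark steel bar 110 x 20 x 12 mm, bystander; origin at its underside
- pivot_cup: white ceramic cup 56 mm across, 36 mm high, bystander; origin at its underside
- jar: closed jar 56 mm across, 70 mm high, bystander; origin at its underside
- screwdriver: brass screwdriver, 170 mm long, lying flat, bystander; origin at its underside
Not all that is in view belongs to the job. Of the things that look like the part that bears collar_mid, the smaller one is meant.

How it is judged (in metres and radians):
On the way, in this order (a step that is already met when the one before it is completed fails the run):
1. every tray present is back fully home in its own sleeve, red end out, same side up (distance between tray_blue_mid and sleeve_blue_home below 0.007 m and x of tray_blue_red_end in the frame of sleeve_blue below -0.03 m and angle between each of tray_blue_mid, tray_green_mid, tray_yellow_mid's own z axis and vertical below 0.15 rad and distance between tray_green_mid and sleeve_green_home below 0.007 m and x of tray_green_red_end in the frame of sleeve_green below -0.03 m and distance between tray_yellow_mid and sleeve_yellow_home below 0.007 m and x of tray_yellow_red_end in the frame of sleeve_yellow below -0.03 m), for 0.2 s.
2. the collar is over the spindle, flat on the dial (distance between collar_mid and spindle_foot below 0.027 m and horizontal distance between collar_mid and spindle_foot below 0.007 m and angle between collar_mid's own z axis and vertical below 0.1 rad), for 0.2 s.
At the end, for the whole second after the job is handed in: every tray present lies in the sleeve of its colour with its centre within 7 mm of the home point, red end out and top up; the collar stands round the spindle (axis within 7 mm) with its underside within about 4 mm of the dial and tilted less than 0.1 rad (all of step 1 and all of step 2); the robot touches nothing.
It fails at once if the compass is shifted more than 30 mm (distance of compass from where it was at the start of the episode above 0.03 m).
It fails at once if the bar magnet is shifted more than 30 mm (distance of bar_magnet from where it was at the start of the episode above 0.03 m).
It fails at once if the pivot cup is shifted more than 30 mm (distance of pivot_cup from where it was at the start of the episode above 0.03 m).
It fails at once if the jar is shifted more than 30 mm (distance of jar from where it was at the start of the episode above 0.03 m).
It fails at once if the screwdriver is shifted more than 30 mm (distance of screwdriver from where it was at the start of the episode above 0.03 m).
Of tray_blue, tray_green, tray_yellow only 2 to 3 are there at a start; the rules pass over those that are not, and their reading is None.
At some moment in a run one of collar may be knocked a few centimetres aside while the robot is not near it.
Once in a run the grip may slacken for a moment while it holds something.
It also fails if it takes over 210 s, if anything falls off the work surface, if the arm or the gripper's body presses on something with over 40 N, if the wrist force passes 120 N, or if a joint passes its speed limit or range.

## Working session

There is one attempt and no reset: what is moved stays moved. The work goes in short steps, Python scripts to look and compute and a tool call to move; the robot and the scene stay as the last step left them, time stands still between calls to the robot, and variables do not carry over. Pictures are saved under pics/ and viewed, about 12 in all and at most 16, crops included, and the job is handed in when it is done.

Besides the shell and the picture viewer there is one more tool, called after ">>>" as name([rows], argument=value, ...), one row to a line, values as JSON. arm_command: Moves the arm, as the interface text tells. Its arguments: {"type":"object","properties":{"rows":{"type":"array"},"grip":{"type":"number"},"squeeze":{"type":"number"}},"required":["rows"]}

```bash
ls; mkdir -p pics; python3 - <<'E'
from cell import arm
import cv2
print(arm.observe(), arm.nose_length)
for n in("scene","top"):
    cv2.imwrite(f"pics/{n}0.png",arm.grab_frame(n)[:,:,::-1])
    print(arm.calibration(n))
a=cv2.imread("pics/scene0.png");b=cv2.imread("pics/top0.png")
cv2.imwrite("pics/top0b.png",cv2.resize(b,(800,600),interpolation=cv2.INTER_CUBIC))
E
```

```text
pics
{'t': 0.0, 'joint_pos': array([-8.11651784e+01,  1.72167753e+01,  8.71807947e+01, -1.84936687e-03,
        7.56720701e+01, -3.81441962e+00]), 'qvel': array([ 0.0494697 ,  0.03049115,  0.04405593, -0.03318531, -0.05527738,
        0.02672621]), 'effort': array([-2.97627139e-04, -5.43498409e+01, -3.61797273e+01, -4.93658081e-05,
        3.97218391e-03, -1.74785004e-05]), 'position': array([ 0.12040962, -0.53642839,  0.24770668]), 'tcp_rot': array([-92.34097988,  89.93033688, 100.30872006]), 'contact_force': array([-0.54837844, -0.14903671,  0.30070796]), 'torque': array([ 0.03677329,  0.01080291, -0.00844245]), 'finger_gap': 0.08563797438382441} 0.017
{'mtx': array([[368.26332979,   0.        , 247.29586925],
       [  0.        , 368.26332979, 188.63201481],
       [  0.        ,   0.        ,   1.        ]]), 'dist': array([-0.00407846,  0.        ,  0.        ,  0.        ,  0.        ]), 'rvec': array([ 2.02571457,  1.45330354, -0.55856463]), 'tvec': array([-0.12866631, -0.33787758,  1.65234239])}
{'mtx': array([[454.40588696,   0.        , 255.62325567],
       [  0.        , 454.40588696, 197.11610514],
       [  0.        ,   0.        ,   1.        ]]), 'dist': array([-0.01099533,  0.        ,  0.        ,  0.        ,  0.        ]), 'rvec': array([ 2.21398441, -2.14929711,  0.07406826]), 'tvec': array([-0.06467319,  0.53043599,  1.22641636])}
```

View pics/top0b.png

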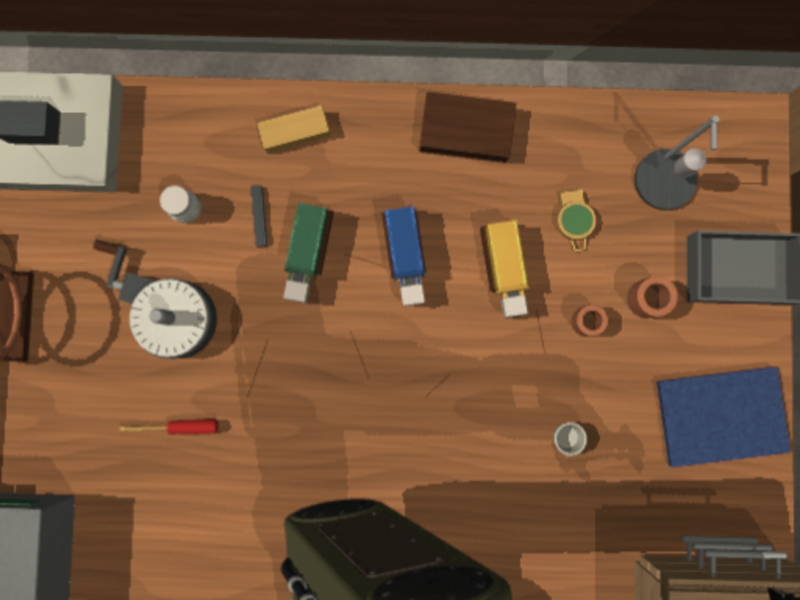

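View pics/scene0.png

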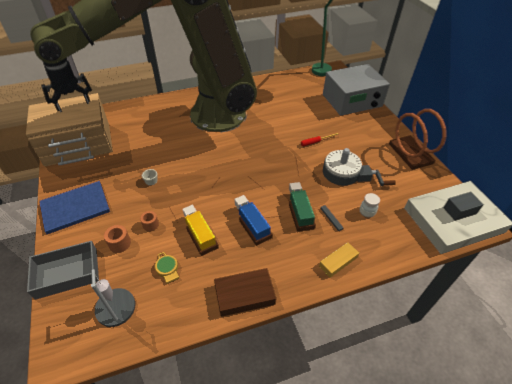

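The top view (800x600) shows all three trays present, with white ends at green (297,287), blue (412,291) and yellow (514,303). There are two copper rings, one at (592,320) and a larger one at (657,296). The dial is at (170,318).

```bash
cat > h.py <<'E'
import numpy as np, cv2
from cell import arm
from scipy.spatial.transform import Rotation as Ro
def pix2w(cal,uv,z):
    K,d=cal["mtx"],cal["dist"]
    n=cv2.undistortPoints(np.array(uv,float).reshape(-1,1,2),K,d).reshape(-1,2)
    R=cv2.Rodrigues(cal["rvec"])[0];t=np.array(cal["tvec"]).ravel()
    o=-R.T@t; r=np.c_[n,np.ones(len(n))]@R
    return o+r*((np.broadcast_to(z,len(n))-o[2])/r[:,2])[:,None]
def w2pix(cal,p):
    return cv2.projectPoints(np.array(p,float).reshape(-1,1,3),cal["rvec"],cal["tvec"],cal["mtx"],cal["dist"])[0].reshape(-1,2)
def st():
    s=arm.observe(); R=Ro.from_euler("xyz",s["tcp_rot"],degrees=True).as_matrix(); return s,np.array(s["position"]),R
def go(p,jawyaw,mod=180):
    """total turn about tool x to bring jaw axis to jawyaw (deg, mod), and shift in tool axes before and after the turn"""
    s,q,R=st(); d=(np.array(p)-q)*1000
    cur=np.degrees(np.arctan2(R[1,1],R[0,1])); w=(jawyaw-cur+mod/2)%mod-mod/2   # world yaw change
    print("jaw yaw %.1f j6 %.1f turn about tool x: %.2f (deg)"%(cur,s["joint_pos"][5],-w))
    print(" shift before turn",np.round(R.T@d,1)," after turn",np.round((Ro.from_euler("z",w,degrees=True).as_matrix()@R).T@d,1))
def snap(n,name=None):
    cal=arm.calibration(n); f=arm.grab_frame(n)[:,:,::-1].copy()
    if name: cv2.imwrite("pics/"+name,f)
    return cal,f
E
python3 - <<'E'
from h import *
c=arm.calibration("top");S=.64
for n,w,b in(("green",(297,287),(313,207)),("blue",(412,291),(400,209)),("yellow",(514,303),(501,223))):
    P=pix2w(c,[np.array(w)*S,np.array(b)*S],[.052,.06]); d=P[1]-P[0]
    print(n,P.round(3).tolist(),"yaw",np.degrees(np.arctan2(d[1],d[0])).round(1))
print("rings",pix2w(c,np.array([(592,319),(657,295)])*S,.045).round(3).tolist())
print("dial",pix2w(c,np.array([(170,318)])*S,.055).round(3))
print("others",pix2w(c,np.array([(577,220),(571,438),(260,216),(180,203),(170,427)])*S,.02).round(3).tolist())
s,p,R=st();print(p,R.round(3).tolist())
w=arm.calibration("wrist");Rc=cv2.Rodrigues(w["rvec"])[0];o=-Rc.T@w["tvec"];print("cam in tool",R.T@(o-p),(R.T@Rc.T).round(2).tolist(),w["mtx"][0,0])
for n,P,y in(("green",(.52,.10,.2),-12+90),("blue",(.52,-.08,.2),98),("yellow",(.5,-.25,.2),98)):
    go(P,y)
E
```

```text
green [[0.561, 0.127, 0.052], [0.698, 0.104, 0.06]] yaw -9.5
blue [[0.56, -0.07, 0.052], [0.699, -0.045, 0.06]] yaw 10.0
yellow [[0.544, -0.245, 0.052], [0.68, -0.219, 0.06]] yaw 10.8
rings [[0.521, -0.38, 0.045], [0.566, -0.491, 0.045]]
dial [[0.501 0.342 0.055]]
others [[0.697, -0.358, 0.02], [0.315, -0.352, 0.02], [0.688, 0.203, 0.02], [0.708, 0.346, 0.02], [0.313, 0.343, 0.02]]
[ 0.12042366 -0.53644936  0.24778428] [[-0.0, 0.219, -0.976], [0.001, -0.976, -0.219], [-1.0, -0.001, -0.0]]
cam in tool [-1.26051691e-01  9.58765963e-05 -6.52305446e-02] [[0.0, -0.26, 0.97], [1.0, -0.0, -0.0], [0.0, 0.97, 0.26]] 299.76806011047654
jaw yaw -77.4 j6 -3.8 turn about tool x: 24.65 (deg)
 shift before turn [  48.4 -533.4 -529.3]  after turn [  48.5 -705.6 -258.5]
jaw yaw -77.4 j6 -3.8 turn about tool x: 4.65 (deg)
 shift before turn [  48.2 -357.8 -489.8]  after turn [  48.2 -396.3 -459.2]
jaw yaw -77.4 j6 -3.8 turn about tool x: 4.65 (deg)
 shift before turn [  48.  -196.3 -433.1]  after turn [  48.1 -230.8 -415.7]
```

```bash
python3 - <<'E'
import cv2
b=cv2.imread("pics/top0.png")
cv2.imwrite("pics/rings.png",cv2.resize(b[170:230,340:450],None,fx=6,fy=6,interpolation=cv2.INTER_CUBIC))
E
```

```text
(no output)
```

View pics/rings.png

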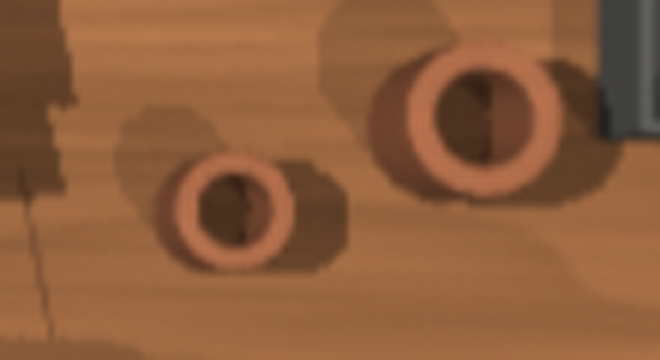

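The crop shows two copper rings: a small one at (240,210) and a larger one at (485,118). The smaller is the one meant, at about (0.521,-0.380). I'll start with yellow and move the wrist camera over it.

>>> arm_command([
  [[3.2,-12.7,-30.8],0],
  [[3.2,-12.7,-30.8],0],
  [[3.2,-12.7,-30.8],0],
  [[3.2,-12.7,-30.8],0],
  [[3.2,-12.7,-30.8],0],
], grip=85, squeeze=60)

```text
t: 0.52
position: [0.2578, -0.4398, 0.2319]
tcp_rot: [-78.0, 90.0, 114.6]
contact_force: [1.3, -0.7, 0.1]
finger_gap: 0.0849
```

>>> arm_command([
  [[3.2,-12.7,-30.8],0],
  [[3.2,-12.7,-30.8],0],
  [[3.2,-12.7,-30.8],0],
  [[3.2,-12.7,-30.8],0],
  [[3.2,-12.7,-30.8],0],
])

```text
t: 0.93
position: [0.3942, -0.344, 0.216]
tcp_rot: [-54.1, 90.0, 138.5]
contact_force: [1.2, -0.0, -0.1]
finger_gap: 0.0852
```

>>> arm_command([
  [[3.2,-12.7,-30.8],0],
  [[3.2,-12.7,-30.8],0],
  [[3.2,-12.7,-30.8],0],
  [[3.2,-12.7,-30.8],0],
  [[3.2,-12.7,-30.8],0],
])

```text
t: 1.35
position: [0.5306, -0.2483, 0.1998]
tcp_rot: [-41.1, 90.0, 151.5]
contact_force: [0.1, -0.7, -0.4]
finger_gap: 0.0849
```

>>> arm_command([
  [[0,0,0],1.8],
  [[0,0,0],0],
  [[0,0,0],0],
])

```text
t: 1.6
position: [0.5292, -0.2496, 0.1999]
tcp_rot: [-29.4, 89.9, 161.5]
contact_force: [-0.3, 0.1, 0.5]
finger_gap: 0.0851
```

```bash
cat > seg.py <<'E'
from h import *
import sys
RNG={"yellow":((18,120,90),(32,255,255)),"blue":((100,120,50),(128,255,255)),"green":((55,80,30),(90,255,255)),"white":((0,0,140),(179,60,255)),"red":((0,150,90),(6,255,255))}
def blobs(f,col,n=3):
    m=cv2.inRange(cv2.cvtColor(f,cv2.COLOR_BGR2HSV),*[np.array(v) for v in RNG[col]])
    c=cv2.findContours(m,cv2.RETR_EXTERNAL,cv2.CHAIN_APPROX_NONE)[0]
    return sorted(c,key=cv2.contourArea)[::-1][:n]
E
python3 - <<'E'
from seg import *
cal,f=snap("wrist","w1.png"); s,p,R=st(); print(p.round(4),s["finger_gap"])
for col in("yellow","white"):
  for c in blobs(f,col,2):
    r=cv2.minAreaRect(c); print(col,cv2.contourArea(c),np.round(cv2.boxPoints(r)).tolist())
E
```

```text
[ 0.529  -0.25    0.2001] 0.08477816689939735
yellow 8869.0 [[227.0, 0.0], [289.0, 0.0], [289.0, 156.0], [227.0, 156.0]]
yellow 1710.5 [[364.0, 0.0], [436.0, 0.0], [436.0, 88.0], [364.0, 88.0]]
white 1275.5 [[52.0, 103.0], [89.0, 99.0], [94.0, 140.0], [56.0, 144.0]]
white 1246.5 [[238.0, 156.0], [277.0, 156.0], [277.0, 189.0], [238.0, 189.0]]
```

View pics/w1.png

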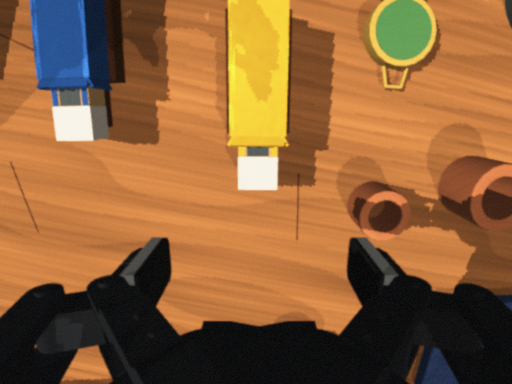

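Wrist view: the yellow white end spans (238..277, 156..189) and is nearly aligned with the tool. The sleeve side edges are at columns 228 and 290. The small collar is at (385,213).

```bash
cat > meas.py <<'E'
from seg import *
def meas(cal,f,col,rows=None,sub=None):
    """sleeve axis from its top side edges (z=.06), tray end from the white top (z=.052); picks blob nearest image column 256"""
    hsv=cv2.cvtColor(f,cv2.COLOR_BGR2HSV)
    c=min([c for c in blobs(f,col,3) if cv2.contourArea(c)>3000],key=lambda c:abs(cv2.boundingRect(c)[0]+cv2.boundingRect(c)[2]/2-256))
    m=np.zeros(f.shape[:2],np.uint8);cv2.drawContours(m,[c],-1,1,-1)
    x,y,w,h=cv2.boundingRect(c)
    L,Rr=[],[]
    for v in range(max(y+15,15),y+h-35):
        u=np.flatnonzero(m[v]); L.append((u[0]-.5,v));Rr.append((u[-1]+.5,v))
    L,Rr=pix2w(cal,L,.06),pix2w(cal,Rr,.06)
    k=min(len(L),len(Rr)); M=(L+Rr)/2; vx,vy,x0,y0=cv2.fitLine(M[:,:2].astype(np.float32),cv2.DIST_HUBER,0,1e-4,1e-4).ravel()
    if vx<0: vx,vy=-vx,-vy
    ps=[np.degrees(np.arctan2(*(lambda l:(l[1]*np.sign(l[0]),abs(l[0])))(cv2.fitLine(E[:,:2].astype(np.float32),cv2.DIST_HUBER,0,1e-4,1e-4).ravel()))) for E in(L,Rr)]
    d=np.array([vx,vy]);d/=np.linalg.norm(d);n=np.array([-d[1],d[0]])
    print(col,"sleeve yaw %.2f (edges %.2f %.2f) width %.1f"%(np.degrees(np.arctan2(d[1],d[0])),*ps,1000*np.abs(((L-Rr)[:,:2]@n)).mean()),"pt",x0,y0)
    return d,n,np.array([x0,y0])
def tray(cal,f,d,n,p0,col="white",z=.052):
    for c in blobs(f,col,4):
        if cv2.contourArea(c)<250: continue
        P=pix2w(cal,c.reshape(-1,2).astype(float),z)[:,:2]-p0; a,b=P@d,P@n
        if abs(b.mean())>.05: continue
        r=cv2.minAreaRect((P*1000).astype(np.float32))
        e=p0+d*a.min()+n*np.median(b)
        print(" ",col,"along %.1f..%.1f across %.1f..%.1f mm"%(1e3*a.min(),1e3*a.max(),1e3*b.min(),1e3*b.max()),"end",e.round(4),"rect",np.round(r[2],1),np.round(r[1],1))
E
python3 - <<'E'
from meas import *
cal,f=snap("wrist")
d,n,p=meas(cal,f,"yellow"); tray(cal,f,d,n,p)
E
```

```text
yellow sleeve yaw 10.07 (edges 9.73 10.02) width 51.5 pt 0.61870825 -0.23127005
  white along -95.2..-63.0 across -18.7..17.8 mm end [ 0.5251 -0.2484] rect 10.8 [32.1 36.3]
```

```bash
python3 - <<'E'
from h import *
go((.5429,-.2448,.040),10.1-90)
E
```

```text
jaw yaw -79.2 j6 50.3 turn about tool x: 0.74 (deg)
 shift before turn [160.3  -2.7 -14.8]  after turn [160.3  -2.8 -14.7]
```

>>> arm_command([
  [[0,-2.8,-14.7],0.74],
  [[35,0,0],0],
  [[35,0,0],0],
  [[35,0,0],0],
  [[30,0,0],0],
])

```text
t: 2.12
position: [0.5423, -0.2446, 0.0635]
tcp_rot: [-35.1, 90.0, 155.0]
contact_force: [0.5, -0.3, -0.1]
finger_gap: 0.0849
```

>>> arm_command([
  [[15,0,0],0],
  [[10.3,0,0],0],
  [[0,0,0],0],
  [[0,0,0],0],
])

```text
t: 2.45
position: [0.5435, -0.2447, 0.0407]
tcp_rot: [141.2, 90.0, -28.7]
contact_force: [0.1, 0.4, 0.5]
finger_gap: 0.085
```

>>> arm_command([
  [[0,0,0],0],
  [[0,0,0],0],
  [[0,0,0],0],
  [[0,0,0],0],
  [[0,0,0],0],
], grip=25, squeeze=60)

```text
t: 2.87
position: [0.5438, -0.2443, 0.0409]
tcp_rot: [139.8, 89.9, -30.1]
contact_force: [-1.5, 0.2, 7.2]
finger_gap: 0.0347
```

>>> arm_command([
  [[0,0,0],0],
  [[0,0,4],0],
  [[0,0,8],0],
  [[0,0,8],0],
])

```text
t: 3.2
position: [0.5243, -0.2478, 0.0409]
tcp_rot: [149.0, 89.8, -20.9]
contact_force: [5.1, 0.5, 6.3]
finger_gap: 0.0353
```

>>> arm_command([
  [[0,0,10],0],
  [[0,0,12],0],
  [[0,0,12],0],
  [[0,0,8],0],
  [[0,0,0],0],
])

```text
t: 3.62
position: [0.4812, -0.2554, 0.0406]
tcp_rot: [93.1, 90.0, -76.8]
contact_force: [-7.7, -0.4, 10.4]
finger_gap: 0.0354
```

>>> arm_command([
  [[0,0,0],0],
  [[0,0,0],0],
  [[0,0,0],0],
], grip=60)

```text
t: 3.87
position: [0.4821, -0.2548, 0.0397]
tcp_rot: [-37.0, 90.0, 153.1]
contact_force: [0.2, -1.0, -0.3]
finger_gap: 0.0595
```

>>> arm_command([
  [[-20,0,0],0],
  [[-40,0,0],0],
  [[-40,0,0],0],
  [[-40,0,0],0],
  [[-20,0,0],0],
])

```text
t: 4.28
position: [0.4832, -0.2553, 0.2046]
tcp_rot: [137.9, 89.7, -32.0]
contact_force: [0.7, -0.1, 1.4]
finger_gap: 0.0598
```

```bash
python3 - <<'E'
from meas import *
cal,f=snap("wrist","w2.png")
d,n,p=meas(cal,f,"yellow"); tray(cal,f,d,n,p)
E
```

```text
yellow sleeve yaw 9.91 (edges 16.37 3.80) width 46.0 pt 0.56536335 -0.24083816
  white along -104.6..-72.9 across -17.9..18.8 mm end [ 0.4622 -0.2585] rect 10.0 [31.7 36.7]
```

View pics/w2.png

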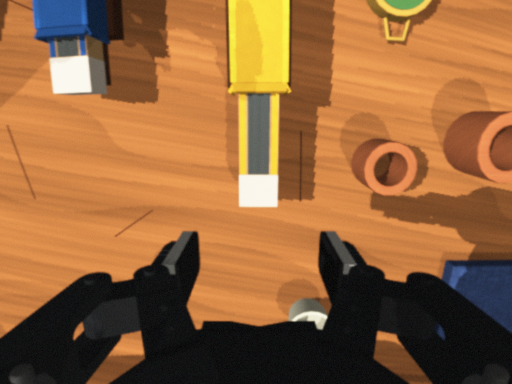

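```bash
python3 - <<'E'
from h import *
cal=arm.calibration("wrist")
print(pix2w(cal,[(258,95),(258,207)],[.06,.052]).round(4))
go((.5360,-.2454,.040),10.1-90)
E
```

```text
[[ 0.565  -0.2413  0.06  ]
 [ 0.4618 -0.2596  0.052 ]]
jaw yaw -79.9 j6 48.2 turn about tool x: 0.03 (deg)
 shift before turn [167.2  -1.9 -52. ]  after turn [167.2  -2.  -52. ]
```

>>> arm_command([
  [[0,-1,-26],0],
  [[0,-1,-26],0],
  [[37,0,0],0],
  [[37,0,0],0],
  [[37,0,0],0],
])

```text
t: 4.75
position: [0.5332, -0.2433, 0.087]
tcp_rot: [14.1, 90.0, -155.8]
contact_force: [0.9, 0.1, -0.6]
finger_gap: 0.0598
```

>>> arm_command([
  [[30,0,0],0],
  [[16,0,0],0],
  [[10.2,0,0],0],
  [[0,0,0],0],
  [[0,0,0],0],
])

```text
t: 5.17
position: [0.5334, -0.2439, 0.0331]
tcp_rot: [132.4, 90.0, -37.5]
contact_force: [-0.2, -0.0, 1.4]
finger_gap: 0.0603
```

>>> arm_command([
  [[0,0,0],0],
  [[0,0,0],0],
  [[0,0,0],0],
  [[0,0,0],0],
  [[0,0,0],0],
], grip=25, squeeze=80)

```text
t: 5.58
position: [0.5341, -0.2447, 0.0346]
tcp_rot: [137.5, 89.8, -32.4]
contact_force: [-0.3, -3.9, 7.0]
finger_gap: 0.035
```

>>> arm_command([
  [[0,0,8],0],
  [[0,0,16],0],
  [[0,0,20],0],
  [[0,0,16],0],
  [[0,0,10],0],
])

```text
t: 6.0
position: [0.4641, -0.2566, 0.034]
tcp_rot: [144.9, 89.8, -25.0]
contact_force: [3.7, 0.8, 3.2]
finger_gap: 0.0353
```

>>> arm_command([
  [[0,0,6],0],
  [[-10,0,0],0],
  [[-20,0,0],0],
  [[-20,0,0],0],
  [[-20,0,0],0],
])

```text
t: 6.42
position: [0.4583, -0.2568, 0.1037]
tcp_rot: [-35.9, 89.9, 154.3]
contact_force: [0.1, 0.1, -2.7]
finger_gap: 0.0346
```

```bash
python3 - <<'E'
from meas import *
cal,f=snap("wrist","w3.png")
s,p,R=st();print(p,R.round(3).tolist(),s["finger_gap"],s["contact_force"],s["joint_pos"])
E
```

```text
[ 0.4597797  -0.25765865  0.10762348] [[0.003, 0.176, -0.984], [-0.002, -0.984, -0.176], [-1.0, 0.003, -0.002]] 0.0345855421928342 [ 3.11825681 -1.47259078  3.14952446] [-3.32418547e+01  2.35289211e+01  9.89345247e+01 -1.70331367e-02
  5.73298223e+01  4.66276871e+01]
```

View pics/w3.png

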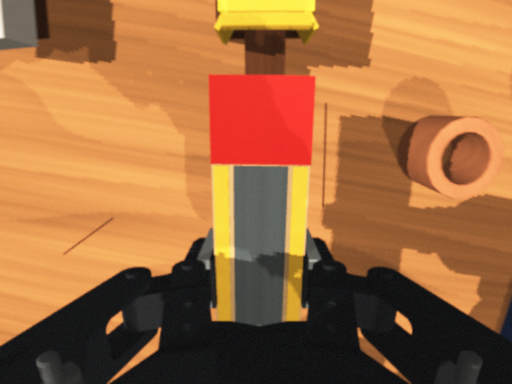

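The yellow tray is gripped near its middle, with the red end ahead in the view. Now I'll turn it 180° with j6 going from 46.6 to -133.

>>> arm_command([
  [[0,0,0],-7],
  [[0,0,0],-7.16],
  [[0,0,0],-7.16],
  [[0,0,0],-7.16],
  [[0,0,0],-7.16],
])

```text
t: 6.88
position: [0.4583, -0.2568, 0.1023]
tcp_rot: [-72.9, 89.9, 153.2]
contact_force: [1.0, -0.2, -3.5]
finger_gap: 0.0351
```

>>> arm_command([
  [[0,0,0],-7.16],
  [[0,0,0],-7.16],
  [[0,0,0],-7.16],
  [[0,0,0],-7.16],
  [[0,0,0],-7.16],
])

```text
t: 7.3
position: [0.4583, -0.2568, 0.1023]
tcp_rot: [-108.5, 89.9, 153.5]
contact_force: [-0.1, -0.0, -2.4]
finger_gap: 0.0353
```

>>> arm_command([
  [[0,0,0],-7.16],
  [[0,0,0],-7.16],
  [[0,0,0],-7.16],
  [[0,0,0],-7.16],
  [[0,0,0],-7.16],
])

```text
t: 7.72
position: [0.4583, -0.2568, 0.1023]
tcp_rot: [-143.6, 89.9, 154.1]
contact_force: [-0.6, 0.2, -2.3]
finger_gap: 0.0349
```

>>> arm_command([
  [[0,0,0],-7.16],
  [[0,0,0],-7.16],
  [[0,0,0],-7.16],
  [[0,0,0],-7.16],
  [[0,0,0],-7.16],
])

```text
t: 8.13
position: [0.4584, -0.2568, 0.1023]
tcp_rot: [179.1, 89.9, 152.6]
contact_force: [-0.3, 0.4, -1.6]
finger_gap: 0.0354
```

>>> arm_command([
  [[0,0,0],-7.16],
  [[0,0,0],-7.16],
  [[0,0,0],-7.16],
  [[0,0,0],-7.16],
  [[0,0,0],-7.16],
])

```text
t: 8.55
position: [0.4584, -0.2568, 0.1023]
tcp_rot: [143.7, 89.9, 153.0]
contact_force: [-0.3, -0.3, -2.1]
finger_gap: 0.0352
```

>>> arm_command([
  [[0,0,0],-1.16],
  [[0,0,0],0],
  [[0,0,0],0],
])

```text
t: 8.8
position: [0.4584, -0.257, 0.1026]
tcp_rot: [142.5, 90.0, 152.4]
contact_force: [-1.3, -0.1, -2.9]
finger_gap: 0.035
```

```bash
python3 - <<'E'
from meas import *
s,p,R=st();cal,f=snap("wrist","w4.png");print(p,R.round(3).tolist(),s["finger_gap"],s["contact_force"],s["joint_pos"])
for c in blobs(f,"white",3)+blobs(f,"red",2):
    P=pix2w(cal,c.reshape(-1,2).astype(float),p[2]+.014)[:,:2]
    r=cv2.minAreaRect((P*1000).astype(np.float32)); print(np.round(r[0]),np.round(r[1],1),round(r[2],1))
E
```

```text
[ 0.45840875 -0.25701009  0.10256383] [[-0.001, -0.172, 0.985], [0.0, 0.985, 0.172], [-1.0, 0.0, -0.001]] 0.03503745480054542 [-1.33567686 -0.07932437 -2.93145888] [-3.32691027e+01  2.39049214e+01  9.91958391e+01 -5.03267606e-03
  5.69416485e+01 -1.33164937e+02]
[ 364. -309.] [ 4.3 23.5] 7.7
[ 450. -237.] [1.8 4. ] 78.1
[ 456. -280.] [1.4 1.7] 10.2
[ 397. -267.] [31.9 37.9] 9.1
```

View pics/w4.png

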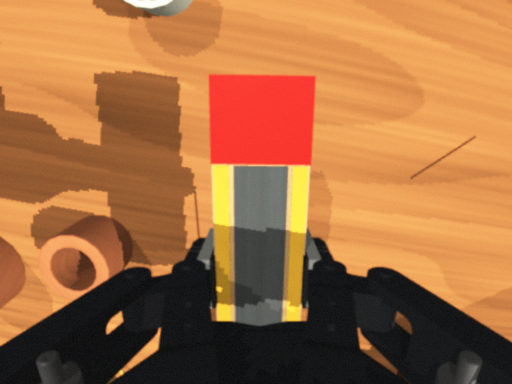

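>>> arm_command([
  [[15,-3,0],0],
  [[20,0,0],0],
  [[16,0,0],0],
  [[10,0,0],0],
  [[6,0,0],0],
])

```text
t: 9.27
position: [0.4586, -0.2599, 0.0346]
tcp_rot: [137.3, 89.9, 147.3]
contact_force: [-0.3, -0.1, -3.7]
finger_gap: 0.0349
```

>>> arm_command([
  [[0,0,0],0],
  [[0,0,6],0],
  [[0,0,8],0],
  [[0,0,8],0],
  [[0,0,4],0],
])

```text
t: 9.68
position: [0.4862, -0.2555, 0.0366]
tcp_rot: [-39.2, 89.9, -29.0]
contact_force: [-0.1, -0.6, -2.8]
finger_gap: 0.0349
```

>>> arm_command([
  [[0,0,4],0],
  [[0,0,4],0],
  [[0,0,4],0],
  [[0,0,4],0],
  [[0,0,4],0],
])

```text
t: 10.1
position: [0.5045, -0.252, 0.0358]
tcp_rot: [147.2, 90.0, 157.3]
contact_force: [-0.3, 0.8, -2.6]
finger_gap: 0.0346
```

>>> arm_command([
  [[0,0,6],0],
  [[0,0,6],0],
  [[0,0,8],0],
  [[0,0,8],0],
  [[0,0,4],0],
])

```text
t: 10.52
position: [0.5369, -0.2462, 0.0358]
tcp_rot: [-27.6, 90.0, -17.4]
contact_force: [-0.1, -0.2, -2.1]
finger_gap: 0.0352
```

>>> arm_command([
  [[1,0,0],0],
  [[0,0,0],0],
])

```text
t: 10.68
position: [0.5359, -0.2463, 0.0346]
tcp_rot: [-20.5, 90.0, -10.3]
contact_force: [-0.2, 0.2, -3.6]
finger_gap: 0.0348
```

>>> arm_command([
  [[0,0,0],0],
  [[0,0,0],0],
  [[0,0,0],0],
  [[0,0,0],0],
], grip=60)

```text
t: 11.02
position: [0.5357, -0.2466, 0.035]
tcp_rot: [-35.8, 90.0, -25.7]
contact_force: [-0.3, -1.2, -0.0]
finger_gap: 0.0599
```

>>> arm_command([
  [[-20,0,-10],0],
  [[-40,0,-10],0],
  [[-40,0,-10],0],
  [[-40,0,-10],0],
  [[-20,0,-10],0],
])

```text
t: 11.43
position: [0.4868, -0.2558, 0.1998]
tcp_rot: [-41.8, 89.7, -31.7]
contact_force: [0.9, 0.1, 0.6]
finger_gap: 0.0599
```

```bash
python3 - <<'E'
from meas import *
s,p,R=st();cal,f=snap("wrist","w5.png");print(p,s["joint_pos"])
d=np.array([np.cos(np.radians(10.07)),np.sin(np.radians(10.07))]);n=np.array([-d[1],d[0]]);p0=np.array([.61871,-.23127])
tray(cal,f,d,n,p0,"red")
E
```

```text
[ 0.48680487 -0.25583116  0.1998322 ] [-3.15389383e+01  1.95240045e+01  9.07431404e+01 -1.11885074e-03
  6.94005768e+01 -1.31648419e+02]
  red along -166.2..-131.4 across -17.3..19.3 mm end [ 0.455  -0.2598] rect 10.0 [34.8 36.6]
```

>>> arm_command([
  [[20,1.5,-9.4],0],
  [[38,0,0],0],
  [[38,0,0],0],
  [[32,0,0],0],
  [[20,0,0],0],
])

```text
t: 11.9
position: [0.4756, -0.2547, 0.0434]
tcp_rot: [137.8, 89.8, 147.9]
contact_force: [0.2, 0.4, -0.1]
finger_gap: 0.0599
```

>>> arm_command([
  [[12,0,0],0],
  [[2,0,0],0],
  [[0,0,0],0],
])

```text
t: 12.15
position: [0.4771, -0.2555, 0.0329]
tcp_rot: [139.0, 90.0, 149.1]
contact_force: [-0.3, -0.7, 1.2]
finger_gap: 0.0599
```

>>> arm_command([
  [[0,0,0],0],
  [[0,0,0],0],
  [[0,0,0],0],
  [[0,0,0],0],
  [[0,0,0],0],
], grip=25, squeeze=50)

```text
t: 12.57
position: [0.4776, -0.2558, 0.0341]
tcp_rot: [-40.4, 89.9, -30.3]
contact_force: [-1.4, 0.7, 8.0]
finger_gap: 0.0353
```

>>> arm_command([
  [[0,0,8],0],
  [[0,0,12],0],
  [[0,0,12],0],
  [[0,0,12],0],
  [[0,0,8],0],
])

```text
t: 12.98
position: [0.529, -0.2469, 0.0346]
tcp_rot: [-68.9, 89.9, -58.8]
contact_force: [-11.3, -2.1, 18.5]
finger_gap: 0.0358
```

>>> arm_command([
  [[0,0,5],0],
  [[0,0,5],0],
  [[0,0,2],0],
  [[0,0,2],0],
])

```text
t: 13.32
position: [0.5421, -0.2446, 0.0347]
tcp_rot: [-81.1, 89.9, -71.0]
contact_force: [-10.3, -2.1, 16.4]
finger_gap: 0.0353
```

>>> arm_command([
  [[0,0,1.5],0],
  [[0,0,1.5],0],
])

```text
t: 13.48
position: [0.545, -0.2441, 0.0347]
tcp_rot: [-80.3, 89.9, -70.2]
contact_force: [-10.6, -0.9, 15.8]
finger_gap: 0.0353
```

>>> arm_command([
  [[0,0,1],0],
  [[0,0,1],0],
  [[0,0,0],0],
])

```text
t: 13.73
position: [0.547, -0.2437, 0.0346]
tcp_rot: [-71.3, 89.9, -61.2]
contact_force: [-8.4, -2.2, 14.4]
finger_gap: 0.0355
```

>>> arm_command([
  [[0,0,1],0],
  [[0,0,1],0],
  [[0,0,0],0],
])

```text
t: 13.98
position: [0.5483, -0.2435, 0.0346]
tcp_rot: [-135.6, 89.9, -125.5]
contact_force: [-15.1, -2.2, 18.3]
finger_gap: 0.0354
```

>>> arm_command([
  [[0,0,1],0],
  [[0,0,1],0],
  [[0,0,0],0],
])

```text
t: 14.23
position: [0.5484, -0.2435, 0.0346]
tcp_rot: [177.0, 89.7, -172.9]
contact_force: [-34.2, -3.1, 29.2]
finger_gap: 0.0352
```

>>> arm_command([
  [[0,0,1],0],
  [[0,0,1],0],
  [[0,0,0],0],
])

```text
t: 14.48
position: [0.549, -0.2435, 0.0344]
tcp_rot: [170.7, 89.5, -179.2]
contact_force: [-45.8, -5.2, 35.1]
finger_gap: 0.036
```

Pushed firmly against the back wall: the force rose to 46 N with no more travel. Now release, check yellow, and move over blue.

>>> arm_command([
  [[0,0,-2],0],
  [[0,0,0],0],
  [[0,0,0],0],
  [[0,0,0],0],
], grip=60)

```text
t: 14.82
position: [0.5511, -0.2421, 0.033]
tcp_rot: [-29.5, 90.0, -19.4]
contact_force: [0.5, -0.3, 1.4]
finger_gap: 0.0601
```

>>> arm_command([
  [[-20,0,0],0],
  [[-40,0,10],0],
  [[-40,0,10],0],
  [[-40,0,10],0],
  [[-25,0,10],0],
])

```text
t: 15.23
position: [0.5914, -0.2351, 0.2025]
tcp_rot: [-34.2, 89.7, -24.0]
contact_force: [1.0, -1.5, 0.4]
finger_gap: 0.0602
```

```bash
python3 - <<'E'
from meas import *
s,p,R=st();cal,f=snap("wrist","w6.png");print(p,s["joint_pos"])
d=np.array([np.cos(np.radians(10.07)),np.sin(np.radians(10.07))]);n=np.array([-d[1],d[0]]);p0=np.array([.61871,-.23127])
tray(cal,f,d,n,p0,"red")
E
```

```text
[ 0.5914226  -0.23511183  0.20254612] [-2.49779227e+01  3.02096026e+01  7.50784695e+01  4.56477451e-03
  7.44439883e+01 -1.25113425e+02]
  red along -91.6..-58.3 across -18.3..18.5 mm end [ 0.5285 -0.2472] rect 9.2 [33.2 36.8]
```

>>> arm_command([
  [[0,28,17],0],
  [[0,28,17],0],
  [[0,28,17],0],
  [[0,28,17],0],
  [[0,28,17],0],
])

```text
t: 15.7
position: [0.6497, -0.0807, 0.1974]
tcp_rot: [139.0, 90.0, 149.1]
contact_force: [1.0, -0.5, 0.3]
finger_gap: 0.0601
```

>>> arm_command([
  [[0,28,17],0],
  [[0,0,0],0],
  [[0,0,0],0],
])

```text
t: 15.95
position: [0.6614, -0.0501, 0.1971]
tcp_rot: [159.9, 90.0, 170.2]
contact_force: [0.1, -0.6, 0.0]
finger_gap: 0.0599
```

```bash
python3 - <<'E'
from meas import *
s,p,R=st();cal,f=snap("wrist","w7.png");print(p,s["joint_pos"])
d,n,p0=meas(cal,f,"blue"); tray(cal,f,d,n,p0)
a=cv2.imread("pics/w6.png");cv2.imwrite("pics/w67.png",np.hstack([a[:300,100:450],f[:300,100:450]]))
E
```

```text
[ 0.66139407 -0.05010158  0.1971006 ] [-7.49560254e+00  3.41188658e+01  6.98189183e+01  1.41599684e-03
  7.60958468e+01 -1.07773659e+02]
blue sleeve yaw 10.18 (edges 10.33 10.63) width 49.1 pt 0.64200544 -0.054067913
  white along -104.5..-58.6 across -18.8..18.0 mm end [ 0.5394 -0.0738] rect 10.9 [45.9 36.7]
```

View pics/w67.png

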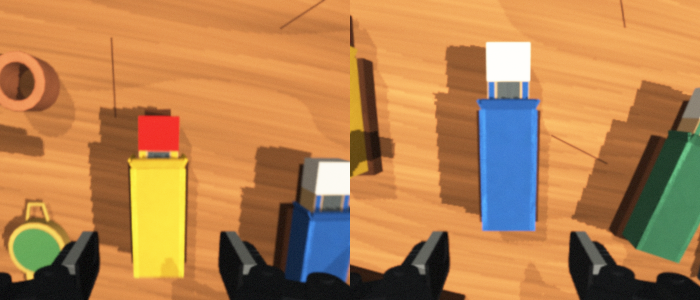

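The yellow tray (left crop) is home with its red end out. Blue (right crop) shows its white end at rows 41..81 near column 258 and its lip at row 100.

```bash
python3 - <<'E'
from h import *
cal=arm.calibration("wrist")
P=pix2w(cal,[(258,41.5),(258,81),(257.5,100)],[.052,.052,.06])[:,:2];p0=np.array((.64201,-.05407));a=np.radians(10.2);d=np.array((np.cos(a),np.sin(a)));n=np.array((-d[1],d[0]))
print(P.round(4).tolist(),((P-p0)@d*1000).round(1),((P-p0)@n*1000).round(1))
e=-.1022
for k in(.018,.082):
    g=p0+d*(e+k)-n*.0004; print(g)
    go((*g,.036),10.2+90)
E
```

```text
[[0.5385, -0.0738], [0.5701, -0.0682], [0.5861, -0.0657]] [-105.4  -73.3  -57.1] [-1.1 -1.1 -1.6]
[ 0.55921156 -0.06937421]
jaw yaw 100.2 j6 -107.8 turn about tool x: -0.02 (deg)
 shift before turn [ 161.3    0.4 -103.3]  after turn [ 161.3    0.4 -103.3]
[ 0.62220008 -0.05804079]
jaw yaw 100.2 j6 -107.8 turn about tool x: -0.02 (deg)
 shift before turn [161.2   0.4 -39.3]  after turn [161.2   0.4 -39.3]
```

>>> arm_command([
  [[0,0,-35],0],
  [[0,0,-35.6],0],
  [[0,0,-35],0],
  [[30,0,0],0],
  [[38,0,0],0],
])

```text
t: 16.42
position: [0.5572, -0.0723, 0.1327]
tcp_rot: [-22.1, 89.6, -12.1]
contact_force: [1.6, -0.2, -1.0]
finger_gap: 0.0603
```

>>> arm_command([
  [[38,0,0],0],
  [[32,0,0],0],
  [[16,0,0],0],
  [[7,0,0],0],
  [[0,0,0],0],
])

```text
t: 16.83
position: [0.5563, -0.0712, 0.0356]
tcp_rot: [160.2, 89.9, 170.2]
contact_force: [0.1, -0.6, -0.3]
finger_gap: 0.0602
```

>>> arm_command([
  [[0,0,0],0],
  [[0,0,0],0],
  [[0,0,0],0],
  [[0,0,0],0],
  [[0,0,0],0],
], grip=25, squeeze=60)

```text
t: 17.25
position: [0.558, -0.0708, 0.0386]
tcp_rot: [-23.9, 89.8, -13.8]
contact_force: [-1.6, -0.8, 7.6]
finger_gap: 0.0355
```

>>> arm_command([
  [[0,0,-6],0],
  [[0,0,-14],0],
  [[0,0,-16],0],
  [[0,0,-14],0],
  [[0,0,-8],0],
])

```text
t: 17.67
position: [0.5001, -0.081, 0.0383]
tcp_rot: [-19.7, 89.8, -9.6]
contact_force: [3.5, -0.1, 3.9]
finger_gap: 0.0351
```

>>> arm_command([
  [[0,0,0],0],
  [[0,0,0],0],
  [[0,0,0],0],
  [[0,0,0],0],
], grip=60)

```text
t: 18.0
position: [0.5004, -0.0806, 0.0368]
tcp_rot: [-32.7, 90.0, -22.5]
contact_force: [0.4, -0.6, 0.5]
finger_gap: 0.0601
```

>>> arm_command([
  [[0,0,15],0],
  [[0,0,18],0],
  [[0,0,15],0],
  [[0,0,9],0],
  [[0,0,0],0],
])

```text
t: 18.42
position: [0.5575, -0.0702, 0.0366]
tcp_rot: [-15.6, 90.0, -5.5]
contact_force: [-0.6, 0.6, -0.3]
finger_gap: 0.0603
```

>>> arm_command([
  [[0,0,0],0],
  [[0,0,0],0],
  [[0,0,0],0],
  [[0,0,0],0],
  [[0,0,0],0],
], grip=25, squeeze=80)

```text
t: 18.83
position: [0.5557, -0.0707, 0.0368]
tcp_rot: [164.0, 90.0, 174.1]
contact_force: [-0.7, -0.2, 0.2]
finger_gap: 0.0347
```

>>> arm_command([
  [[0,0,-8],0],
  [[0,0,-18],0],
  [[0,0,-22],0],
  [[0,0,-18],0],
  [[0,0,-10],0],
])

```text
t: 19.25
position: [0.4792, -0.0842, 0.0367]
tcp_rot: [157.8, 90.0, 167.9]
contact_force: [1.4, -0.5, -2.0]
finger_gap: 0.0349
```

>>> arm_command([
  [[-10,0,0],0],
  [[-20,0,0],0],
  [[-20,0,0],0],
  [[-16,0,0],0],
  [[0,0,0],3],
])

```text
t: 19.67
position: [0.483, -0.0843, 0.1066]
tcp_rot: [-21.4, 89.7, -14.3]
contact_force: [0.7, 0.4, -2.1]
finger_gap: 0.0352
```

>>> arm_command([
  [[0,0,0],7],
  [[0,0,0],7],
  [[0,0,0],7],
  [[0,0,0],7],
  [[0,0,0],7],
])

```text
t: 20.08
position: [0.4816, -0.0839, 0.1035]
tcp_rot: [15.3, 90.0, -12.9]
contact_force: [0.1, -0.0, -0.5]
finger_gap: 0.035
```

>>> arm_command([
  [[0,0,0],7],
  [[0,0,0],7],
  [[0,0,0],7],
  [[0,0,0],7],
  [[0,0,0],7],
])

```text
t: 20.5
position: [0.4816, -0.0839, 0.1035]
tcp_rot: [51.9, 90.0, -11.3]
contact_force: [-0.6, -0.3, -2.5]
finger_gap: 0.0352
```

>>> arm_command([
  [[0,0,0],7],
  [[0,0,0],7],
  [[0,0,0],7],
  [[0,0,0],7],
  [[0,0,0],7],
])

```text
t: 20.92
position: [0.4816, -0.0839, 0.1035]
tcp_rot: [87.8, 90.0, -10.5]
contact_force: [-0.1, -0.9, -1.8]
finger_gap: 0.0351
```

>>> arm_command([
  [[0,0,0],7],
  [[0,0,0],7],
  [[0,0,0],7],
  [[0,0,0],7],
  [[0,0,0],7],
])

```text
t: 21.33
position: [0.4816, -0.0839, 0.1035]
tcp_rot: [124.2, 90.0, -9.1]
contact_force: [0.2, 1.3, -3.0]
finger_gap: 0.035
```

>>> arm_command([
  [[0,0,0],7],
  [[0,0,0],7],
  [[0,0,0],7],
  [[0,0,0],7],
  [[0,0,0],7],
])

```text
t: 21.75
position: [0.4816, -0.0839, 0.1035]
tcp_rot: [158.0, 90.0, -10.3]
contact_force: [0.6, 0.0, -1.3]
finger_gap: 0.035
```

>>> arm_command([
  [[0,0,0],2],
  [[0,0,0],0],
  [[0,0,0],0],
  [[0,0,0],0],
])

```text
t: 22.08
position: [0.4815, -0.084, 0.1031]
tcp_rot: [155.8, 90.0, -14.0]
contact_force: [1.1, 0.1, -2.2]
finger_gap: 0.0353
```

```bash
python3 - <<'E'
from meas import *
s,p,R=st();cal,f=snap("wrist","w8.png");print(p,s["finger_gap"],s["joint_pos"])
p0=np.array((.64201,-.05407));a=np.radians(10.2);d=np.array((np.cos(a),np.sin(a)));n=np.array((-d[1],d[0]))
print("tcp along,across",(p[:2]-p0)@d*1000,(p[:2]-p0)@n*1000,"tool z",R[:,2])
tray(cal,f,d,n,p0,"red",p[2]+.014)
go((p[0],p[1],.036),10.2-90)
E
```

```text
[ 0.48148407 -0.08397115  0.10311319] 0.035282462525890464 [-1.41875573e+01  1.97831816e+01  1.05095331e+02  9.85790318e-05
  5.51018795e+01  6.55992080e+01]
tcp along,across -163.28394932097905 -1.001883542225598 tool z [-9.84154800e-01 -1.77311119e-01 -3.12240470e-04]
jaw yaw -79.8 j6 65.6 turn about tool x: -0.01 (deg)
 shift before turn [67.  0. -0.]  after turn [67.  0. -0.]
```

View pics/w8.png

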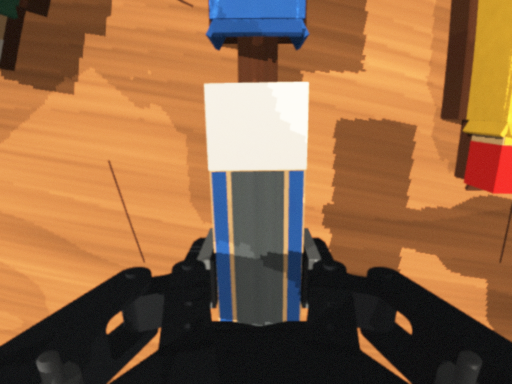

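>>> arm_command([
  [[15,0,0],0],
  [[20,0,0],0],
  [[16,0,0],0],
  [[9,0,0],0],
  [[5.5,0,0],0],
])

```text
t: 22.55
position: [0.481, -0.0839, 0.0364]
tcp_rot: [-23.8, 89.9, 166.4]
contact_force: [-5.5, -0.7, 7.5]
finger_gap: 0.0348
```

>>> arm_command([
  [[0,0,0],0],
  [[0,0,-6],0],
  [[0,0,-8],0],
  [[0,0,-8],0],
  [[0,0,-4],0],
])

```text
t: 22.97
position: [0.5086, -0.0793, 0.038]
tcp_rot: [158.7, 89.9, -11.1]
contact_force: [-0.3, 0.3, -1.2]
finger_gap: 0.0349
```

>>> arm_command([
  [[0,0,-4],0],
  [[0,0,-4],0],
  [[0,0,-4],0],
  [[0,0,-4],0],
  [[0,0,-4],0],
])

```text
t: 23.38
position: [0.527, -0.0758, 0.0373]
tcp_rot: [-30.5, 90.0, 159.6]
contact_force: [-0.2, -0.5, -1.0]
finger_gap: 0.035
```

>>> arm_command([
  [[0,0,-6],0],
  [[0,0,-8],0],
  [[0,0,-8],0],
  [[0,0,-8],0],
  [[0,0,-2],0],
])

```text
t: 23.8
position: [0.5594, -0.07, 0.0373]
tcp_rot: [162.1, 90.0, -7.7]
contact_force: [0.4, -0.2, -1.7]
finger_gap: 0.0349
```

>>> arm_command([
  [[0.5,0,0],0],
  [[0,0,0],0],
  [[0,0,0],0],
])

```text
t: 24.05
position: [0.558, -0.0703, 0.0368]
tcp_rot: [44.5, 90.0, -125.4]
contact_force: [0.4, -0.3, -1.3]
finger_gap: 0.035
```

>>> arm_command([
  [[0,0,0],0],
  [[0,0,0],0],
  [[0,0,0],0],
  [[0,0,0],0],
], grip=60)

```text
t: 24.38
position: [0.5581, -0.0703, 0.0368]
tcp_rot: [92.3, 90.0, -77.6]
contact_force: [-0.5, 0.3, 0.2]
finger_gap: 0.0601
```

>>> arm_command([
  [[0,0,15],0],
  [[0,0,18],0],
  [[0,0,15],0],
  [[0,0,9],0],
  [[0,0,0],0],
])

```text
t: 24.8
position: [0.5009, -0.0805, 0.0368]
tcp_rot: [-19.2, 90.0, 170.9]
contact_force: [-0.0, -0.3, -0.4]
finger_gap: 0.0598
```

>>> arm_command([
  [[0,0,0],0],
  [[0,0,0],0],
  [[0,0,0],0],
  [[0,0,0],0],
  [[0,0,0],0],
], grip=25, squeeze=50)

```text
t: 25.22
position: [0.5028, -0.0803, 0.037]
tcp_rot: [160.1, 89.9, -9.8]
contact_force: [3.3, 0.4, 2.6]
finger_gap: 0.0353
```

>>> arm_command([
  [[0,0,-8],0],
  [[0,0,-12],0],
  [[0,0,-12],0],
  [[0,0,-12],0],
  [[0,0,-8],0],
])

```text
t: 25.63
position: [0.5539, -0.0711, 0.0373]
tcp_rot: [8.5, 90.0, -161.4]
contact_force: [-9.8, -2.1, 16.4]
finger_gap: 0.0351
```

>>> arm_command([
  [[0,0,-5],0],
  [[0,0,-3],0],
  [[0,0,-2],0],
  [[0,0,-2],0],
  [[0,0,0],0],
])

```text
t: 26.05
position: [0.5653, -0.0691, 0.0373]
tcp_rot: [14.2, 90.0, -155.7]
contact_force: [-4.9, -1.2, 11.0]
finger_gap: 0.0352
```

>>> arm_command([
  [[0,0,-1.5],0],
  [[0,0,-1.5],0],
  [[0,0,0],0],
])

```text
t: 26.3
position: [0.5678, -0.0687, 0.0373]
tcp_rot: [-2.6, 89.9, -172.5]
contact_force: [-9.5, -1.8, 14.6]
finger_gap: 0.0351
```

>>> arm_command([
  [[0,0,-1],0],
  [[0,0,-1],0],
  [[0,0,0],0],
])

```text
t: 26.55
position: [0.5678, -0.0686, 0.0373]
tcp_rot: [-7.7, 89.6, -177.5]
contact_force: [-30.2, -4.5, 28.6]
finger_gap: 0.0351
```

>>> arm_command([
  [[0,0,-1],0],
  [[0,0,-1],0],
  [[0,0,0],0],
])

```text
t: 26.8
position: [0.5681, -0.0686, 0.0372]
tcp_rot: [-8.0, 89.4, -177.8]
contact_force: [-43.7, -7.7, 37.5]
finger_gap: 0.0356
```

>>> arm_command([
  [[0,0,2],0],
  [[0,0,0],0],
  [[0,0,0],0],
  [[0,0,0],0],
], grip=60)

```text
t: 27.13
position: [0.5701, -0.068, 0.0365]
tcp_rot: [-36.5, 90.0, 153.6]
contact_force: [-0.5, -0.8, 0.1]
finger_gap: 0.0598
```

>>> arm_command([
  [[-20,0,0],0],
  [[-38,0,10],0],
  [[-38,0,10],0],
  [[-38,0,10],0],
  [[-30,0,10],0],
])

```text
t: 27.55
position: [0.5305, -0.0751, 0.2035]
tcp_rot: [159.3, 89.9, -10.6]
contact_force: [0.3, 0.1, 1.2]
finger_gap: 0.0598
```

```bash
python3 - <<'E'
from meas import *
cal,f=snap("wrist","w9.png")
p0=np.array((.64201,-.05407));a=np.radians(10.2);d=np.array((np.cos(a),np.sin(a)));n=np.array((-d[1],d[0]))
tray(cal,f,d,n,p0,"red")
E
```

```text
red along -95.4..-64.9 across -19.8..17.4 mm end [ 0.5483 -0.0722] rect 10.1 [30.5 37.3]
```

>>> arm_command([
  [[0,-34,-5],0],
  [[0,-34,-5],0],
  [[0,-34,-5],0],
  [[0,-34,-5],0],
  [[0,-34,-5],0],
])

```text
t: 28.02
position: [0.5252, 0.0983, 0.2005]
tcp_rot: [-106.6, 90.0, 83.5]
contact_force: [0.0, 0.2, 0.1]
finger_gap: 0.0598
```

>>> arm_command([
  [[0,-34,-5],0],
  [[0,0,0],7],
  [[0,0,0],7],
  [[0,0,0],5.7],
  [[0,0,0],0],
])

```text
t: 28.43
position: [0.5244, 0.1313, 0.2004]
tcp_rot: [14.3, 90.0, -175.5]
contact_force: [-0.5, -1.0, -0.5]
finger_gap: 0.0601
```

>>> arm_command([
  [[0,0,0],0],
  [[0,0,0],0],
])

```text
t: 28.6
position: [0.5244, 0.1309, 0.2006]
tcp_rot: [7.7, 90.0, 178.3]
contact_force: [-0.5, -0.3, -0.3]
finger_gap: 0.0599
```

```bash
python3 - <<'E'
from meas import *
s,p,R=st();cal,f=snap("wrist","w10.png");print(p,s["joint_pos"])
try:
  d,n,p0=meas(cal,f,"green"); tray(cal,f,d,n,p0)
except Exception as e: print(e)
E
```

```text
[0.5243749  0.13086757 0.2006012 ] [1.01290971e+01 1.84804570e+01 9.20331155e+01 2.09394918e-03
 6.94958082e+01 1.09527251e+02]
green sleeve yaw -9.19 (edges -8.82 -9.62) width 49.5 pt 0.62702024 0.11864951
  white along -88.0..-56.6 across -18.3..18.4 mm end [0.5402 0.1329] rect 80.5 [36.8 31.2]
```

View pics/w10.png

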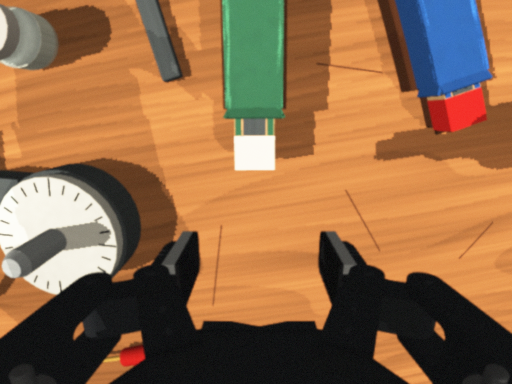

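Blue is home too, red end out. Green's white end is at (255,152), lip at row 118, and the spindle tip is around (15,263).

```bash
python3 - <<'E'
from h import *
cal=arm.calibration("wrist")
p0=np.array((.62702,.11865));a=np.radians(-9.4);d=np.array((np.cos(a),np.sin(a)));n=np.array((-d[1],d[0]))
P=pix2w(cal,[(254.5,169.5),(254.5,136),(254,117.5)],[.052,.052,.06])[:,:2]
print(P.round(4).tolist(),((P-p0)@d*1000).round(1),((P-p0)@n*1000).round(1))
g=P[0]+d*.018;print(g);go((*g,.036),-9.4-90)
E
```

```text
[[0.5398, 0.1325], [0.5701, 0.1274], [0.5864, 0.1249]] [-88.4 -57.6 -41.1] [-0.5 -0.7 -0.5]
[0.55751863 0.12960455]
jaw yaw -99.4 j6 109.6 turn about tool x: -0.04 (deg)
 shift before turn [164.7  -4.2 -32.9]  after turn [164.7  -4.2 -32.9]
```

>>> arm_command([
  [[0,-4.2,-32.9],0],
  [[35,0,0],0],
  [[40,0,0],0],
  [[40,0,0],0],
  [[30,0,0],0],
])

```text
t: 29.07
position: [0.5564, 0.1292, 0.0527]
tcp_rot: [18.5, 89.9, -171.0]
contact_force: [0.6, 0.1, 0.6]
finger_gap: 0.0598
```

>>> arm_command([
  [[14,0,0],0],
  [[5.5,0,0],0],
  [[0,0,0],0],
  [[0,0,0],0],
])

```text
t: 29.4
position: [0.558, 0.1296, 0.0373]
tcp_rot: [-160.5, 89.9, 10.0]
contact_force: [-0.0, -0.0, 0.9]
finger_gap: 0.0601
```

>>> arm_command([
  [[0,0,0],0],
  [[0,0,0],0],
  [[0,0,0],0],
  [[0,0,0],0],
  [[0,0,0],0],
], grip=25, squeeze=60)

```text
t: 29.82
position: [0.5582, 0.1297, 0.0379]
tcp_rot: [-160.5, 89.8, 9.9]
contact_force: [-1.5, 0.0, 7.3]
finger_gap: 0.0355
```

>>> arm_command([
  [[0,0,6],0],
  [[0,0,14],0],
  [[0,0,16],0],
  [[0,0,13],0],
  [[0,0,8],0],
])

```text
t: 30.23
position: [0.5013, 0.1394, 0.0377]
tcp_rot: [-161.9, 89.8, 8.5]
contact_force: [3.3, -0.2, 3.7]
finger_gap: 0.0354
```

>>> arm_command([
  [[0,0,0],0],
  [[0,0,0],0],
  [[0,0,0],0],
  [[0,0,0],0],
], grip=60)

```text
t: 30.57
position: [0.5015, 0.1389, 0.0362]
tcp_rot: [16.4, 90.0, -173.2]
contact_force: [0.5, -0.5, -0.1]
finger_gap: 0.0599
```

>>> arm_command([
  [[0,0,-15],0],
  [[0,0,-18],0],
  [[0,0,-15],0],
  [[0,0,-9],0],
  [[0,0,0],0],
])

```text
t: 30.98
position: [0.5588, 0.1291, 0.036]
tcp_rot: [-166.6, 90.0, 3.8]
contact_force: [-1.2, 0.2, -0.2]
finger_gap: 0.0599
```

>>> arm_command([
  [[0,0,0],0],
  [[0,0,0],0],
  [[0,0,0],0],
  [[0,0,0],0],
  [[0,0,0],0],
], grip=25, squeeze=80)

```text
t: 31.4
position: [0.557, 0.1297, 0.0363]
tcp_rot: [14.1, 90.0, -175.5]
contact_force: [-1.4, 0.3, -0.3]
finger_gap: 0.035
```

>>> arm_command([
  [[0,0,8],0],
  [[0,0,18],0],
  [[0,0,22],0],
  [[0,0,18],0],
  [[0,0,10],0],
])

```text
t: 31.82
position: [0.4802, 0.1425, 0.0361]
tcp_rot: [21.3, 90.0, -168.2]
contact_force: [0.7, -0.2, -1.9]
finger_gap: 0.0348
```

>>> arm_command([
  [[-10,0,0],0],
  [[-20,0,0],0],
  [[-20,0,0],0],
  [[-16,0,0],0],
  [[0,0,0],0],
])

```text
t: 32.23
position: [0.4841, 0.1425, 0.1058]
tcp_rot: [-158.3, 89.7, 12.1]
contact_force: [0.9, 1.0, -2.9]
finger_gap: 0.035
```

```bash
python3 - <<'E'
from meas import *
s,p,R=st();cal,f=snap("wrist","w11.png");print(p,s["finger_gap"],s["joint_pos"])
p0=np.array((.62702,.11865));a=np.radians(-9.4);d=np.array((np.cos(a),np.sin(a)));n=np.array((-d[1],d[0]))
print("tcp along,across",(p[:2]-p0)@d*1000,(p[:2]-p0)@n*1000)
tray(cal,f,d,n,p0,"red",p[2]+.014)
E
```

```text
[0.48413894 0.14250409 0.10582556] 0.034956679235265686 [ 1.22430546e+01  2.11652045e+01  1.02673083e+02 -9.19341299e-04
  5.58441611e+01  1.11833905e+02]
tcp along,across -144.85846849156312 0.1975977109548977
  red along -101.6..-69.5 across -18.4..19.0 mm end [0.5269 0.1356] rect 80.7 [37.4 32. ]
```

>>> arm_command([
  [[0,0,0],-7],
  [[0,0,0],-7],
  [[0,0,0],-7],
  [[0,0,0],-7],
  [[0,0,0],-7],
])

```text
t: 32.7
position: [0.4821, 0.142, 0.1011]
tcp_rot: [-13.3, 89.9, -167.5]
contact_force: [-0.6, -0.4, -2.2]
finger_gap: 0.0346
```

>>> arm_command([
  [[0,0,0],-7],
  [[0,0,0],-7],
  [[0,0,0],-7],
  [[0,0,0],-7],
  [[0,0,0],-7],
])

```text
t: 33.12
position: [0.4821, 0.142, 0.101]
tcp_rot: [-48.4, 89.9, -167.7]
contact_force: [-0.6, -1.0, -2.8]
finger_gap: 0.0351
```

>>> arm_command([
  [[0,0,0],-7],
  [[0,0,0],-7],
  [[0,0,0],-7],
  [[0,0,0],-7],
  [[0,0,0],-7],
])

```text
t: 33.53
position: [0.4821, 0.1421, 0.1011]
tcp_rot: [-83.7, 89.9, -168.0]
contact_force: [0.1, 0.6, -3.2]
finger_gap: 0.0346
```

>>> arm_command([
  [[0,0,0],-7],
  [[0,0,0],-7],
  [[0,0,0],-7],
  [[0,0,0],-7],
  [[0,0,0],-7],
])

```text
t: 33.95
position: [0.4821, 0.142, 0.101]
tcp_rot: [-117.8, 89.9, -167.0]
contact_force: [0.2, 0.3, -2.1]
finger_gap: 0.035
```

>>> arm_command([
  [[0,0,0],-7],
  [[0,0,0],-7],
  [[0,0,0],-7],
  [[0,0,0],-7],
  [[0,0,0],-7],
])

```text
t: 34.37
position: [0.4821, 0.142, 0.1011]
tcp_rot: [-153.1, 89.9, -167.3]
contact_force: [0.2, 0.4, -3.3]
finger_gap: 0.0349
```

>>> arm_command([
  [[0,0,0],-5],
  [[0,0,0],0],
  [[0,0,0],0],
  [[0,0,0],0],
])

```text
t: 34.7
position: [0.4823, 0.1421, 0.1017]
tcp_rot: [-158.8, 89.9, -168.5]
contact_force: [0.2, 0.2, -3.0]
finger_gap: 0.0349
```

```bash
python3 - <<'E'
from meas import *
s,p,R=st();cal,f=snap("wrist","w12.png");print(p,s["finger_gap"],s["joint_pos"])
p0=np.array((.62702,.11865));a=np.radians(-9.4);d=np.array((np.cos(a),np.sin(a)));n=np.array((-d[1],d[0]))
print("tcp along,across",(p[:2]-p0)@d*1000,(p[:2]-p0)@n*1000)
tray(cal,f,d,n,p0,"red",p[2]+.014)
go((p[0],p[1],.037),-9.4+90)
E
```

```text
[0.48229225 0.1421358  0.10171561] 0.034942298363926365 [ 1.22460040e+01  2.14896540e+01  1.02881518e+02  8.69008205e-04
  5.56809811e+01 -6.79820734e+01]
tcp along,across -146.62021482006438 -0.46736344228086796
  red along -221.5..-190.0 across -18.9..18.4 mm end [0.4085 0.1547] rect 80.2 [37.4 31.3]
jaw yaw 80.3 j6 -68.0 turn about tool x: -0.34 (deg)
 shift before turn [64.9 -0.  -0.1]  after turn [64.9 -0.  -0.1]
```

>>> arm_command([
  [[15,0,0],-0.3],
  [[20,0,0],0],
  [[15,0,0],0],
  [[9,0,0],0],
  [[5.5,0,0],0],
])

```text
t: 35.17
position: [0.4821, 0.1421, 0.0367]
tcp_rot: [-158.4, 89.9, -167.7]
contact_force: [0.3, -0.2, -2.4]
finger_gap: 0.0356
```

>>> arm_command([
  [[0,0,0],0],
  [[0,0,6],0],
  [[0,0,8],0],
  [[0,0,8],0],
  [[0,0,4],0],
])

```text
t: 35.58
position: [0.5099, 0.1378, 0.0385]
tcp_rot: [18.4, 89.9, 9.1]
contact_force: [1.1, 0.1, -2.4]
finger_gap: 0.0351
```

>>> arm_command([
  [[0,0,4],0],
  [[0,0,4],0],
  [[0,0,4],0],
  [[0,0,4],0],
  [[0,0,4],0],
])

```text
t: 36.0
position: [0.5282, 0.1348, 0.0378]
tcp_rot: [173.9, 90.0, 164.6]
contact_force: [0.1, -0.3, -1.2]
finger_gap: 0.035
```

>>> arm_command([
  [[0,0,6],0],
  [[0,0,8],0],
  [[0,0,8],0],
  [[0,0,8],0],
  [[0,0,2],0],
])

```text
t: 36.42
position: [0.5609, 0.1293, 0.0379]
tcp_rot: [15.6, 90.0, 6.3]
contact_force: [-0.6, -0.2, -2.2]
finger_gap: 0.0348
```

>>> arm_command([
  [[1,0,0],0],
  [[0,0,0],0],
  [[0,0,0],0],
])

```text
t: 36.67
position: [0.5591, 0.1297, 0.0366]
tcp_rot: [-165.1, 90.0, -174.4]
contact_force: [0.1, -0.1, -2.5]
finger_gap: 0.035
```

>>> arm_command([
  [[0,0,0],0],
  [[0,0,0],0],
  [[0,0,0],0],
  [[0,0,0],0],
], grip=60)

```text
t: 37.0
position: [0.5595, 0.1297, 0.037]
tcp_rot: [18.0, 90.0, 8.8]
contact_force: [-0.8, 0.0, 0.5]
finger_gap: 0.06
```

>>> arm_command([
  [[0,0,-15],0],
  [[0,0,-18],0],
  [[0,0,-15],0],
  [[0,0,-9],0],
  [[0,0,0],0],
])

```text
t: 37.42
position: [0.5021, 0.1391, 0.0369]
tcp_rot: [-164.2, 90.0, -173.5]
contact_force: [0.2, -0.1, 1.3]
finger_gap: 0.0599
```

>>> arm_command([
  [[0,0,0],0],
  [[0,0,0],0],
  [[0,0,0],0],
  [[0,0,0],0],
  [[0,0,0],0],
], grip=25, squeeze=50)

```text
t: 37.83
position: [0.5041, 0.1388, 0.0371]
tcp_rot: [17.0, 89.9, 7.7]
contact_force: [3.1, -0.1, 2.1]
finger_gap: 0.0357
```

>>> arm_command([
  [[0,0,8],0],
  [[0,0,12],0],
  [[0,0,12],0],
  [[0,0,12],0],
  [[0,0,8],0],
])

```text
t: 38.25
position: [0.5552, 0.1304, 0.0373]
tcp_rot: [170.5, 89.9, 161.2]
contact_force: [-9.2, 2.0, 15.0]
finger_gap: 0.0351
```

>>> arm_command([
  [[0,0,5],0],
  [[0,0,3],0],
  [[0,0,2],0],
  [[0,0,1],0],
  [[0,0,0],0],
])

```text
t: 38.67
position: [0.5655, 0.1288, 0.0373]
tcp_rot: [166.9, 90.0, 157.6]
contact_force: [-5.4, -0.1, 12.4]
finger_gap: 0.0355
```

>>> arm_command([
  [[0,0,1.5],0],
  [[0,0,1.5],0],
  [[0,0,0],0],
])

```text
t: 38.92
position: [0.5684, 0.1283, 0.0373]
tcp_rot: [170.1, 89.9, 160.8]
contact_force: [-7.3, 1.3, 12.4]
finger_gap: 0.0356
```

>>> arm_command([
  [[0,0,1],0],
  [[0,0,1],0],
  [[0,0,0],0],
])

```text
t: 39.17
position: [0.5685, 0.1283, 0.0373]
tcp_rot: [-172.9, 89.7, 177.8]
contact_force: [-25.7, 2.0, 24.3]
finger_gap: 0.0354
```

>>> arm_command([
  [[0,0,1],0],
  [[0,0,1],0],
  [[0,0,0],0],
])

```text
t: 39.42
position: [0.5687, 0.1283, 0.0372]
tcp_rot: [-171.2, 89.4, 179.5]
contact_force: [-40.4, 3.5, 35.3]
finger_gap: 0.035
```

>>> arm_command([
  [[0,0,-2],0],
  [[0,0,0],0],
  [[0,0,0],0],
  [[0,0,0],0],
], grip=60)

```text
t: 39.75
position: [0.5705, 0.1277, 0.0366]
tcp_rot: [-145.8, 90.0, -155.1]
contact_force: [0.4, 0.7, 0.1]
finger_gap: 0.0601
```

>>> arm_command([
  [[-20,0,0],0],
  [[-40,0,10],0],
  [[-40,0,10],0],
  [[-40,0,10],0],
  [[-25,0,10],0],
])

```text
t: 40.17
position: [0.611, 0.1213, 0.2064]
tcp_rot: [16.9, 89.7, 7.6]
contact_force: [0.6, 0.3, 0.6]
finger_gap: 0.0603
```

```bash
python3 - <<'E'
from meas import *
cal,f=snap("wrist","w13.png")
p0=np.array((.62702,.11865));a=np.radians(-9.4);d=np.array((np.cos(a),np.sin(a)));n=np.array((-d[1],d[0]))
tray(cal,f,d,n,p0,"red")
go((.56,.33,.245),-9.4+90)
E
```

```text
red along -78.5..-46.6 across -18.8..18.4 mm end [0.5495 0.1312] rect 80.6 [37.1 31.9]
jaw yaw 80.7 j6 -72.9 turn about tool x: 0.08 (deg)
 shift before turn [-35.  197.6 -86.2]  after turn [-35.  197.5 -86.5]
```

>>> arm_command([
  [[-35,0,0],0],
  [[0,33,-14.4],0],
  [[0,33,-14.4],0],
  [[0,33,-14.4],0],
  [[0,33,-14.4],0],
])

```text
t: 40.63
position: [0.5738, 0.2622, 0.2364]
tcp_rot: [-150.5, 90.0, -159.8]
contact_force: [0.5, -0.6, -0.2]
finger_gap: 0.06
```

>>> arm_command([
  [[0,33,-14.4],0],
  [[0,33,-14.4],0],
  [[0,0,0],0],
  [[0,0,0],0],
])

```text
t: 40.97
position: [0.5559, 0.3322, 0.2359]
tcp_rot: [-138.5, 90.0, -147.6]
contact_force: [0.6, -1.2, -0.1]
finger_gap: 0.0602
```

```bash
python3 - <<'E'
from meas import *
s,p,R=st();cal,f=snap("wrist","w14.png");print(p)
_,g=snap("top","top2.png")
cv2.imwrite("pics/both.png",np.hstack([f,cv2.resize(g[150:260,330:450],(419,384))])[:, :800])
for c in blobs(f,"white",2):
    if len(c)>20:
        h=cv2.convexHull(c);e=cv2.fitEllipse(h);print("white",cv2.contourArea(c),e,pix2w(cal,[e[0]],.055))
        P=pix2w(cal,h.reshape(-1,2).astype(float),.055)[:,:2]; print(" circle",np.array(cv2.minEnclosingCircle((P*1000).astype(np.float32))[0]),cv2.fitEllipse((P*1000).astype(np.float32)))
E
```

```text
[0.555895   0.33215529 0.23591357]
white 13645.0 ((263.6653747558594, 121.79888916015625), (131.4025115966797, 133.86729431152344), 8.225306510925293) [[0.50025537 0.34635784 0.055     ]]
 circle [503.13323975 345.91320801] ((503.1347961425781, 345.9515380859375), (132.08865356445312, 132.37384033203125), 37.703773498535156)
white 1850.5 ((285.4489440917969, 292.47174072265625), (47.19733810424805, 65.63311767578125), 175.29571533203125) [[0.69661514 0.34132718 0.055     ]]
 circle [696.70965576 341.48324585] ((698.4617309570312, 341.20343017578125), (55.607845306396484, 89.38217163085938), 86.8253173828125)
```

View pics/both.png

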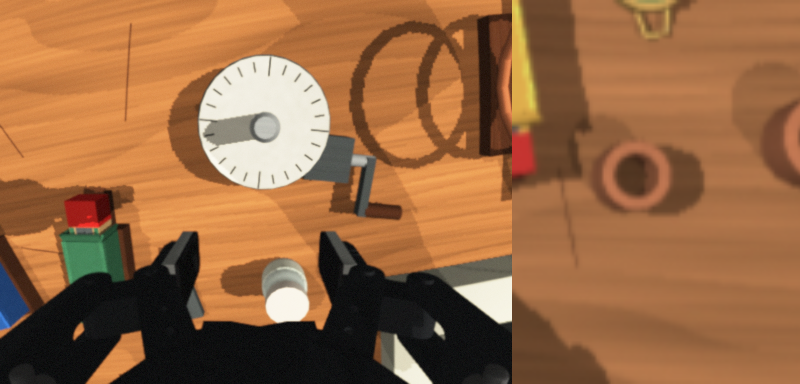

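The dial fits a circle of 132.2 mm centred at (0.5031,0.3459). In the top crop the small collar, at (637,174) in the composite, has moved about 3 cm, so it was knocked. I'll re-measure it.

```bash
python3 - <<'E'
from h import *
cal=arm.calibration("top")
print(pix2w(cal,[(365.8,199.8)],.045),"was",pix2w(cal,[(378.9,204.2)],.045))
print("tip",pix2w(arm.calibration("wrist"),[(265,127)],.115))
c=pix2w(cal,[(365.8,199.8)],.045)[0]
go((c[0]+.055,c[1]-.0,.2),80.5)
E
```

```text
[[ 0.53174411 -0.34470453  0.045     ]] was [[ 0.52095806 -0.37996486  0.045     ]]
tip [[0.50381441 0.34410114 0.115     ]]
jaw yaw 80.7 j6 -53.3 turn about tool x: 0.19 (deg)
 shift before turn [  36.6 -661.   138.7]  after turn [  36.6 -660.6  141. ]
```

>>> arm_command([
  [[0,-33,7],0],
  [[0,-33,7],0],
  [[0,-33,7],0],
  [[0,-33,7],0],
  [[0,-33,7],0],
], grip=85)

```text
t: 41.48
position: [0.5645, 0.1592, 0.2368]
tcp_rot: [-12.5, 90.0, -21.9]
contact_force: [1.9, 0.6, 0.3]
finger_gap: 0.0849
```

>>> arm_command([
  [[0,-33,7],0],
  [[0,-33,7],0],
  [[0,-33,7],0],
  [[0,-33,7],0],
  [[0,-33,7],0],
])

```text
t: 41.9
position: [0.5719, -0.0094, 0.2369]
tcp_rot: [-16.6, 90.0, -26.0]
contact_force: [1.2, -0.4, 0.2]
finger_gap: 0.0849
```

>>> arm_command([
  [[0,-33,7],0],
  [[0,-33,7],0],
  [[0,-33,7],0],
  [[0,-33,7],0],
  [[0,-33,7],0],
])

```text
t: 42.32
position: [0.5794, -0.1779, 0.2369]
tcp_rot: [-42.8, 90.0, -52.3]
contact_force: [0.6, 0.1, -0.1]
finger_gap: 0.0848
```

>>> arm_command([
  [[7,-33,7],0],
  [[7,-33,7],0],
  [[7,-33,7],0],
  [[7,-33,7],0],
  [[7,-33,7],0],
])

```text
t: 42.73
position: [0.5869, -0.3464, 0.2014]
tcp_rot: [-97.2, 90.0, -106.6]
contact_force: [0.4, -0.6, 0.8]
finger_gap: 0.0849
```

>>> arm_command([
  [[0,0,0],0],
  [[0,0,0],0],
])

```text
t: 42.9
position: [0.5866, -0.3459, 0.2006]
tcp_rot: [159.3, 89.9, 149.8]
contact_force: [-0.9, 0.3, 0.0]
finger_gap: 0.0849
```

```bash
python3 - <<'E'
from meas import *
s,p,R=st();cal,f=snap("wrist","w15.png");print(p,s["joint_pos"])
cv2.imwrite("pics/w15s.png",f)
print(w2pix(cal,[(.5317,-.3447,.045)]))
E
```

```text
[ 0.58656357 -0.34590778  0.20062304] [-3.36079173e+01  3.63647935e+01  6.58116385e+01 -5.31259350e-03
  7.79104740e+01 -1.14076495e+02]
[[249.73707557 125.83714734]]
```

View pics/w15s.png

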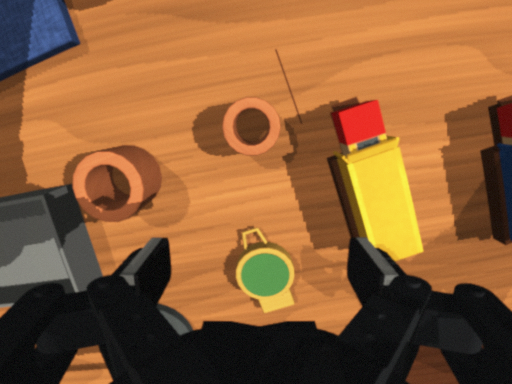

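The small collar's rim is at (252,126), with yellow's red end to its right. Both agree with the top view. Getting the exact centre now.

```bash
python3 - <<'E'
from meas import *
cal=arm.calibration("wrist");f=cv2.imread("pics/w15.png")
hsv=cv2.cvtColor(f,cv2.COLOR_BGR2HSV);print(hsv[126,228],hsv[126,276],hsv[100,252],hsv[80,252])
m=cv2.inRange(hsv,(2,95,165),(9,190,255));m[:,:200]=0;m[:,305:]=0;m[:90]=0;m[165:]=0
c=max(cv2.findContours(m,cv2.RETR_EXTERNAL,cv2.CHAIN_APPROX_NONE)[0],key=cv2.contourArea)
P=(pix2w(cal,c.reshape(-1,2).astype(float),.045)[:,:2]*1000).astype(np.float32);e=cv2.fitEllipse(P);print(e,cv2.minEnclosingCircle(P))
x,y=e[0];go((x/1000,y/1000,.032),80.5)
E
```

```text
[ 12 161 231] [ 12 166 228] [ 12 159 237] [ 14 169 213]Traceback (most recent call last):
  File "<stdin>", line 6, in <module>
cv2.error: OpenCV(4.12.0) /io/opencv/modules/imgproc/src/shapedescr.cpp:361: error: (-201:Incorrect size of input array) There should be at least 5 points to fit the ellipse in function 'fitEllipseNoDirect'
```

```bash
python3 - <<'E'
from meas import *
cal=arm.calibration("wrist");f=cv2.imread("pics/w15.png")
cv2.imwrite("pics/ringz.png",cv2.resize(f[80:176,200:304],None,fx=5,fy=5,interpolation=cv2.INTER_CUBIC))
th=np.linspace(0,2*np.pi,73)
g=cv2.GaussianBlur(f,(3,3),0).astype(float); dn=-g[:,:,0]*0+g[:,:,1]-g[:,:,2]  # green minus red
gx=cv2.magnitude(cv2.Sobel(dn,-1,1,0),cv2.Sobel(dn,-1,0,1))+cv2.magnitude(cv2.Sobel(g[:,:,1],-1,1,0),cv2.Sobel(g[:,:,1],-1,0,1))
best=[]
for dx in np.arange(-6,6.1,.5):
  for dy in np.arange(-6,6.1,.5):
    X=np.array([.5317+dx/1000,-.3447+dy/1000])
    q=np.vstack([w2pix(cal,np.c_[X[0]+r*np.cos(th),X[1]+r*np.sin(th),np.full(73,.045)]) for r in(.027,.017)]).astype(np.float32)
    best.append((cv2.remap(gx.astype(np.float32),q[:,0],q[:,1],1).mean(),*X))
best.sort();print(np.round(best[-4:],4))
_,x,y=best[-1];go((x,y,.032),80.5);go((x,y,.2),80.5);print(w2pix(cal,[(x,y,.045)]))
E
```

```text
[[208.6079   0.5332  -0.3417]
 [209.3916   0.5332  -0.3427]
 [212.9515   0.5327  -0.3422]
 [216.0513   0.5332  -0.3422]]
jaw yaw 80.6 j6 -114.1 turn about tool x: 0.07 (deg)
 shift before turn [169.4  -6.6 -53.5]  after turn [169.4  -6.7 -53.5]
jaw yaw 80.6 j6 -114.1 turn about tool x: 0.07 (deg)
 shift before turn [  1.4  -6.6 -53.6]  after turn [  1.4  -6.6 -53.6]
[[251.19603737 126.45287757]]
```

View pics/ringz.png

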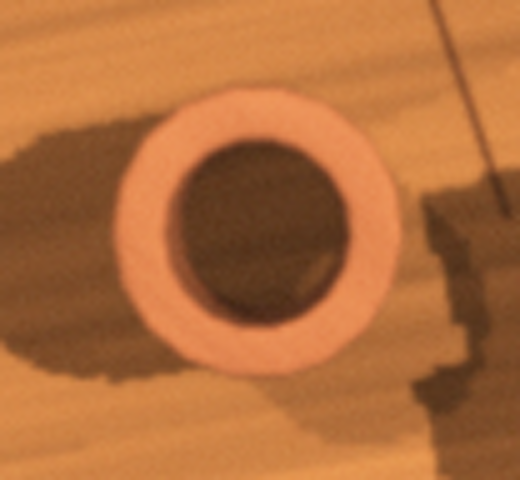

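>>> arm_command([
  [[0,-3.3,-27],0],
  [[0,-3.3,-26.5],0],
  [[35,0,0],0],
  [[40,0,0],0],
  [[40,0,0],0],
])

```text
t: 43.37
position: [0.5343, -0.3407, 0.0874]
tcp_rot: [-25.2, 89.8, -34.5]
contact_force: [0.6, 0.6, -1.2]
finger_gap: 0.0852
```

>>> arm_command([
  [[30,0,0],0],
  [[16,0,0],0],
  [[8,0,0],0],
  [[0,0,0],0],
  [[0,0,0],0],
])

```text
t: 43.78
position: [0.5348, -0.3411, 0.0342]
tcp_rot: [-25.8, 89.9, -35.0]
contact_force: [-1.2, -0.4, 0.0]
finger_gap: 0.085
```

>>> arm_command([
  [[0,0,0],0],
  [[0,0,0],0],
  [[0,0,0],0],
  [[0,0,0],0],
  [[0,0,0],0],
], grip=40, squeeze=60)

```text
t: 44.2
position: [0.5349, -0.3416, 0.0347]
tcp_rot: [-25.7, 89.8, -35.0]
contact_force: [-1.4, 1.4, 8.9]
finger_gap: 0.0514
```

```bash
python3 - <<'E'
from h import *
s,p,R=st();print(p,s["finger_gap"],s["contact_force"],s["joint_pos"][5],R[:,1])
E
```

```text
[ 0.53494238 -0.34157425  0.03467775] 0.0514482707502198 [-1.3607265   1.42422822  8.92353524] -116.57645787018494 [ 0.16144863  0.98688041 -0.00118451]
```

>>> arm_command([
  [[0,0,0],0],
  [[0,0,0],0],
  [[0,0,0],0],
])

```text
t: 44.45
position: [0.5349, -0.3416, 0.0347]
tcp_rot: [-26.1, 89.8, -35.4]
contact_force: [-0.6, 0.9, 8.0]
finger_gap: 0.0517
```

>>> arm_command([
  [[-20,0,0],0],
  [[-40,0,0],0],
  [[-40,0,0],0],
  [[-40,0,0],0],
  [[-30,0,0],0],
])

```text
t: 44.87
position: [0.5345, -0.3412, 0.2071]
tcp_rot: [-26.0, 89.8, -35.3]
contact_force: [0.5, -0.6, -0.8]
finger_gap: 0.0516
```

>>> arm_command([
  [[-10,0,0],0],
  [[0,0,0],0],
  [[0,0,0],0],
])

```text
t: 45.12
position: [0.534, -0.3409, 0.2118]
tcp_rot: [150.0, 90.0, 140.7]
contact_force: [-0.9, 0.3, -2.0]
finger_gap: 0.0517
```

```bash
python3 - <<'E'
from h import *
s,p,R=st();print(p,s["finger_gap"],s["contact_force"],s["joint_pos"][5]);snap("wrist","w16.png")
go((.5033,.3455,.215),80.5)
E
```

```text
[ 0.53399696 -0.34085213  0.21184658] 0.05169936081389221 [-0.85026034  0.32768277 -2.04466244] -116.57359347566883
jaw yaw 80.7 j6 -116.6 turn about tool x: 0.21 (deg)
 shift before turn [  -3.1  672.3 -140.8]  after turn [  -3.1  671.8 -143.3]
```

View pics/w16.png

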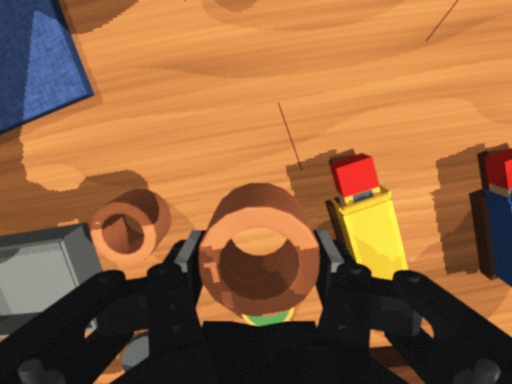

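The collar hangs between the jaws with its rim centred at about (260,262) and is upright. I'll refine its offset from the TCP.

```bash
python3 - <<'E'
from h import *
s,p,R=st();cal=arm.calibration("wrist");f=cv2.imread("pics/w16.png")
th=np.linspace(0,2*np.pi,121);g=cv2.GaussianBlur(f,(3,3),0).astype(float);G=sum(cv2.magnitude(cv2.Sobel(g[:,:,k],-1,1,0),cv2.Sobel(g[:,:,k],-1,0,1)) for k in range(3)).astype(np.float32)
b=[]
for dz in(.008,.0105,.013):
 for dx in np.arange(-8,8.1,.5):
  for dy in np.arange(-8,8.1,.5):
    X=p+np.array([dx/1000,dy/1000,dz])
    q=np.vstack([w2pix(cal,np.c_[X[0]+r*np.cos(th),X[1]+r*np.sin(th),np.full(121,X[2])]) for r in(.027,.017)]).astype(np.float32)
    b.append((cv2.remap(G,q[:,0],q[:,1],1).mean(),dx,dy,dz))
b.sort();print(np.round(b[-6:],4))
E
```

```text
[[ 2.947109e+02 -5.000000e-01  5.000000e-01  8.000000e-03]
 [ 2.973702e+02 -5.000000e-01  0.000000e+00  8.000000e-03]
 [ 3.150388e+02 -1.500000e+00  0.000000e+00  8.000000e-03]
 [ 3.175041e+02 -1.500000e+00  5.000000e-01  8.000000e-03]
 [ 3.354923e+02 -1.000000e+00  5.000000e-01  8.000000e-03]
 [ 3.372833e+02 -1.000000e+00  0.000000e+00  8.000000e-03]]
```

>>> arm_command([
  [[0,20,-4],0],
  [[0,33.6,-7],0],
  [[0,33.6,-7],0],
  [[0,33.6,-7],0],
  [[0,33.6,-7],0],
])

```text
t: 45.58
position: [0.5266, -0.1818, 0.2104]
tcp_rot: [165.8, 89.8, 156.5]
contact_force: [0.5, 0.3, -1.3]
finger_gap: 0.0517
```

>>> arm_command([
  [[0,33.6,-7],0],
  [[0,33.6,-7],0],
  [[0,33.6,-7],0],
  [[0,33.6,-7],0],
  [[0,33.6,-7],0],
])

```text
t: 46.0
position: [0.5191, -0.0104, 0.2106]
tcp_rot: [-176.4, 89.8, 174.3]
contact_force: [0.9, -0.1, -1.7]
finger_gap: 0.052
```

>>> arm_command([
  [[0,33.6,-7],0],
  [[0,33.6,-7],0],
  [[0,33.6,-7],0],
  [[0,33.6,-7],0],
  [[0,33.6,-7],0],
])

```text
t: 46.42
position: [0.5117, 0.1609, 0.2106]
tcp_rot: [-157.2, 89.8, -166.4]
contact_force: [0.3, -0.3, -1.2]
finger_gap: 0.0517
```

>>> arm_command([
  [[0,33.6,-7],0],
  [[0,33.6,-7],0],
  [[0,33.6,-7],0],
  [[0,33.6,-7],0],
  [[0,13.6,-4],0],
])

```text
t: 46.83
position: [0.5038, 0.3138, 0.2102]
tcp_rot: [-152.3, 89.8, -161.5]
contact_force: [-0.0, -0.2, -1.9]
finger_gap: 0.0516
```

>>> arm_command([
  [[0,0,0],0],
  [[0,0,0],0],
  [[0,0,0],0],
])

```text
t: 47.08
position: [0.505, 0.3096, 0.2116]
tcp_rot: [-135.9, 89.9, -145.2]
contact_force: [0.5, -0.0, -1.8]
finger_gap: 0.0519
```

```bash
python3 - <<'E'
from h import *
s,p,R=st();print(p,s["finger_gap"],s["contact_force"],s["joint_pos"])
go((.5043,.3455,.15),80.5)
cal,f=snap("wrist","w17.png"); b=[]
th=np.linspace(0,2*np.pi,121);g=cv2.GaussianBlur(f,(3,3),0).astype(float);G=sum(cv2.magnitude(cv2.Sobel(g[:,:,k],-1,1,0),cv2.Sobel(g[:,:,k],-1,0,1)) for k in range(3)).astype(np.float32)
for dx in np.arange(-8,8.1,.5):
  for dy in np.arange(-8,8.1,.5):
    X=p+np.array([dx/1000,dy/1000,.008])
    q=np.vstack([w2pix(cal,np.c_[X[0]+r*np.cos(th),X[1]+r*np.sin(th),np.full(121,X[2])]) for r in(.027,.017)]).astype(np.float32)
    b.append((cv2.remap(G,q[:,0],q[:,1],1).mean(),dx,dy))
print(max(b)); print("tip should be at",w2pix(cal,[(.5033,.3455,.115),(.5033,.3455,.055)]))
E
```

```text
[0.50498798 0.30955164 0.21161225] 0.0518968570841614 [ 0.48590869 -0.01759798 -1.77220141] [ 2.79704821e+01  2.43580148e+01  8.24051894e+01 -1.44498460e-02
  7.33520185e+01 -5.27050152e+01]
jaw yaw 80.7 j6 -52.7 turn about tool x: 0.18 (deg)
 shift before turn [61.6 35.4 -6.4]  after turn [61.6 35.4 -6.5]
(np.float32(326.30377), np.float64(-1.0), np.float64(0.5))
tip should be at [[304.46784705 191.00759264]
 [295.27886939 175.44678723]]
```

View pics/w17.png

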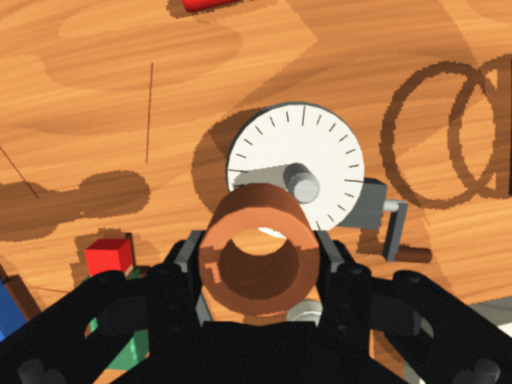

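Spindle tip is at (306,189) against a predicted (304.5,191), about 1 mm off. I'll use the compromise centre and lower in stages.

>>> arm_command([
  [[0,18,-3.5],0],
  [[0,17.5,-3.5],0],
  [[15,0,0],0],
  [[25,0,0],0],
  [[15,0,0],0],
])

```text
t: 47.55
position: [0.5037, 0.3455, 0.1557]
tcp_rot: [-136.4, 89.9, -145.7]
contact_force: [0.5, -0.1, -2.4]
finger_gap: 0.0514
```

>>> arm_command([
  [[0,0,0],0],
  [[0,0,0],0],
  [[0,0,0],0],
])

```text
t: 47.8
position: [0.5046, 0.3464, 0.1591]
tcp_rot: [40.5, 89.9, 31.2]
contact_force: [-0.3, -0.6, 0.0]
finger_gap: 0.0514
```

>>> arm_command([
  [[4,0,0],0],
  [[4,0,0],0],
  [[4,0,0],0],
  [[4,0,0],0],
  [[4,0,0],0],
])

```text
t: 48.22
position: [0.5039, 0.3467, 0.1374]
tcp_rot: [-115.8, 90.0, -125.1]
contact_force: [-0.2, 0.0, -1.1]
finger_gap: 0.0521
```

>>> arm_command([
  [[6,0,0],0],
  [[8,0,0],0],
  [[8,0,0],0],
  [[8,0,0],0],
  [[6,0,0],0],
])

```text
t: 48.63
position: [0.5036, 0.3466, 0.1004]
tcp_rot: [-141.6, 89.9, -150.9]
contact_force: [-0.5, 0.3, -1.9]
finger_gap: 0.0519
```

>>> arm_command([
  [[3,0,0],0],
  [[3,0,0],0],
  [[1,0,0],0],
  [[0,0,0],0],
])

```text
t: 48.97
position: [0.5039, 0.3468, 0.0948]
tcp_rot: [56.2, 90.0, 46.9]
contact_force: [-0.6, 0.7, -2.1]
finger_gap: 0.0516
```

>>> arm_command([
  [[1,0,0],0],
  [[1,0,0],0],
  [[1,0,0],0],
  [[0,0,0],0],
])

```text
t: 49.3
position: [0.5038, 0.3467, 0.0917]
tcp_rot: [-164.7, 90.0, -174.0]
contact_force: [-0.8, -0.5, -1.5]
finger_gap: 0.0519
```

>>> arm_command([
  [[1,0,0],0],
  [[0.5,0,0],0],
  [[0,0,0],0],
])

```text
t: 49.55
position: [0.5039, 0.3467, 0.0902]
tcp_rot: [-141.9, 90.0, -151.1]
contact_force: [-1.1, 0.2, -1.7]
finger_gap: 0.0519
```

>>> arm_command([
  [[0.7,0,0],0],
  [[0.5,0,0],0],
  [[0,0,0],0],
])

```text
t: 49.8
position: [0.5039, 0.3468, 0.0897]
tcp_rot: [40.5, 90.0, 31.2]
contact_force: [-3.1, -1.5, 4.4]
finger_gap: 0.0516
```

Touchdown at z 0.0897, which is where contact was expected. Release and lift.

>>> arm_command([
  [[0,0,0],0],
  [[0,0,0],0],
  [[0,0,0],0],
  [[0,0,0],0],
  [[0,0,0],0],
], grip=80)

```text
t: 50.22
position: [0.5039, 0.3468, 0.0891]
tcp_rot: [-1.5, 90.0, -10.8]
contact_force: [-0.1, -0.4, 0.4]
finger_gap: 0.0801
```

>>> arm_command([
  [[-15,0,0],0],
  [[-35,0,0],0],
  [[-35,0,0],0],
  [[-35,0,0],0],
  [[-20,0,0],0],
])

```text
t: 50.63
position: [0.5044, 0.3471, 0.2334]
tcp_rot: [40.5, 89.7, 31.2]
contact_force: [-0.1, 0.6, 0.9]
finger_gap: 0.0799
```

>>> arm_command([
  [[0,0,30],0],
  [[0,0,30],0],
  [[0,0,0],0],
  [[0,0,0],0],
])

```text
t: 50.97
position: [0.5638, 0.3365, 0.2283]
tcp_rot: [-142.8, 89.9, -152.2]
contact_force: [-0.4, -0.1, -0.4]
finger_gap: 0.0798
```

```bash
python3 - <<'E'
from h import *
s,p,R=st();print(p,s["t"],s["contact_force"])
cal,f=snap("wrist"); _,t=snap("top","top3.png"); b=[]
th=np.linspace(0,2*np.pi,121);g=cv2.GaussianBlur(f,(3,3),0).astype(float);G=sum(cv2.magnitude(cv2.Sobel(g[:,:,k],-1,1,0),cv2.Sobel(g[:,:,k],-1,0,1)) for k in range(3)).astype(np.float32)
for z in(.09,.095,.1,.105,.11):
 for dx in np.arange(-9,9.1,1):
  for dy in np.arange(-9,9.1,1):
    X=np.array([.503+dx/1000,.346+dy/1000,z])
    q=w2pix(cal,np.c_[X[0]+.027*np.cos(th),X[1]+.027*np.sin(th),np.full(121,z)]).astype(np.float32)
    b.append((float(cv2.remap(G,q[:,0],q[:,1],1).mean()),*X.round(4).tolist()))
print(sorted(b)[-4:])
t=cv2.resize(t[40:250,30:410],(380*384//210,384))
cv2.imwrite("pics/fin.png",cv2.resize(np.vstack([cv2.resize(t,(760,420)),cv2.resize(f[40:260,130:400],(220,180))[:, :220].repeat(1,0) if False else np.hstack([cv2.resize(f[40:260,130:400],(221,180)),np.zeros((180,760-221,3),np.uint8)])]),(760,600)))
E
```

```text
[0.56383304 0.33648598 0.22828298] 50.9667 [-0.36029651 -0.08046177 -0.43599583]
[(530.1763916015625, 0.501, 0.347, 0.095), (542.766845703125, 0.502, 0.347, 0.1), (556.9491577148438, 0.502, 0.348, 0.095), (564.6402587890625, 0.502, 0.347, 0.095)]
```

View pics/fin.png

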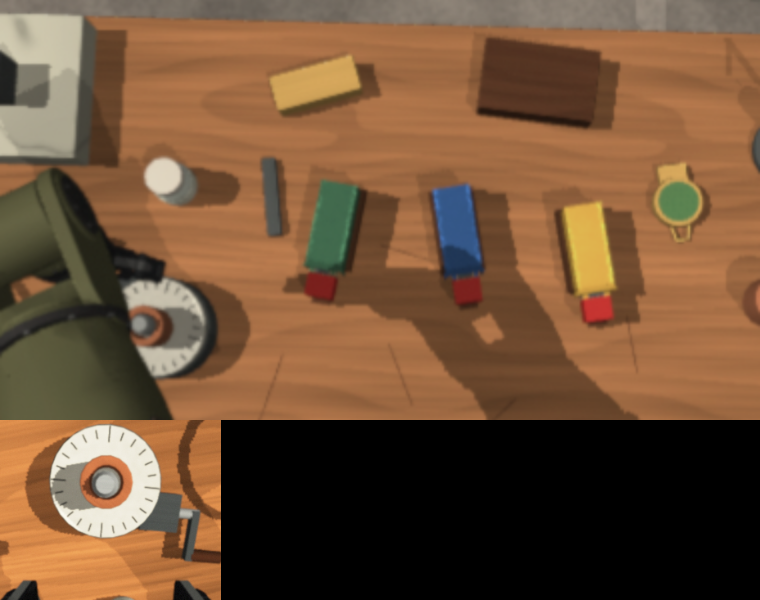

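The last picture shows all three trays home with their red ends out, and the collar round the spindle with its rim at about z 0.095–0.100. The bystanders in view look unmoved and the arm is clear, so I'll hand in.

```bash
python3 -c "
from cell import arm
print(arm.close_job())"
```

```text
the job is handed in; nothing more can be done
None
```

I reversed all three trays (yellow, then blue, then green) and slid each one home in its own sleeve with the red end out. After that I put the smaller copper collar over the spindle. The job was handed in at about 51 s of the 210 s allowed.

**Trays:** Each was pushed until the force rose to about 40–46 N with no further travel. The pictures show the red ends sticking out about 43–46 mm; 45 mm is fully home.

**Collar:** It was knocked about 3.5 cm aside during the run, so I measured it again before gripping it. It touched down at the expected height. The last fit puts its axis at (0.502, 0.347) and its rim at about z 0.095–0.100, which fits sitting flat on the dial. It was upright in the grip, but I did not measure its tilt after release.

**Disagreements:**
- The two estimates of the spindle position differed by about 1–2 mm, so I aimed between them. The collar went on with no sideways contact.
- The fingers read 51.7 mm on the 54 mm collar, and I found no cause. The grip held throughout.

**Bystanders:** Compass, bar magnet and jar look unmoved in the last picture. The cup and screwdriver were outside it or hidden by the arm, so I did not check them at the end; I never worked near either. The robot was clear of everything at hand-in.

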